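# Pack the ratchet away and close the socket case

### The arm

A 6-joint arm with a two-finger parallel gripper is mounted at the origin on the work surface. World frame = base frame: x ahead of the robot, y to its left, z up, the work surface at z = 0. Lengths are in m, angles in rad, forces in N, time in s.
With the tool pointing down it reaches from about 0.25 to 0.85 m from the base axis. Payload 12.5 kg.
Tool frame: the origin (TCP) lies on the centre line of the jaws, within the pads' length; the fingertips stand 11 mm ahead of it and the grasp point (between the pads) lies 8 mm behind it; z points along the fingers, y is the direction in which the jaws open and shut (so a half turn about z gives the same grasp; the last joint's range is limited). The gripper opens to 93 mm and grips with 3 to 60 N. Pads are 15 mm wide; open, the fingers measure 128 mm over their backs; the gripper's body (75 mm by 188 mm) begins 65 mm behind the grasp point.
Start: joints at [1.115, 0.351, 1.652, -0, 1.139, -0.085], TCP at [0.199, 0.513, 0.23] pointing down, gripper open.
Joint ranges: [-2.75, 2.75], [-0.79, 2.1], [0.01, 2.65], [-1.57, 4.71], [0.07, 3.14], [-2.87, 2.87]. Speed limits (rad/s): [2.22, 2.22, 2.79, 3.14, 3.14, 3.14].

### API

Orientations are given as a 3x3 rotation matrix whose columns are the frame's x, y, z axes.
In Python, from station import sense, get_image, sign_off, spot_in, masks_of gives the robot as it stands. The module is installed in compiled form; this text tells all that it offers.
- The arm moves only by the tool drive_tool, never from a script. Its argument "moves" is text: rows parted by semicolons, each of 4 numbers parted by spaces: the shift along the world's x, y, z in m, then the turn about the world's z in units of 6 degrees (1.0 is 6 degrees). A call has 1 to 12 rows; each row is the pose to reach, as a shift and turn from the pose measured when the call began; what a row does not reach only later rows make up. A row lasts 1/12 s, in which the tool goes at most 41.7 mm and 7.16 degrees, less where a joint would pass 70% of its speed; a pose out of reach is approached as far as the arm can. A call with a gripper value outside its range is refused whole. "fingers" is the opening, from 0 (shut) to 1 (fully open), set as the call begins (left out, the last holds). The fingers move at their own pace and stop on an object; "newtons" is the grip in N (left out, the last holds). Time passes only in rows, so rows that repeat a pose let the fingers close. It gives the time, the measured TCP pose, the force and the opening at its end, in the units of the state.
- sense(): the state, without advancing time (a new reading comes with each control period).
- get_image(name): name is "scene" or "top" or "wrist"; returns a dict with "frame" (480x640x3 uint8, blue, green, red), "mtx" (3x3 intrinsics, pixels), "k1" (the pictures are not rectified: a ray, as slopes to the right and down, at radius r is drawn at 1 + k1 r^2 times it, then the intrinsics apply), "position" and "rotation" of the camera in the world; the wrist camera has in their place "tool_from_camera" (4x4, takes a point from camera to tool coordinates, whose origin is the TCP and whose axes are the flange's). Camera axes: x right, y down, z forward; pixel columns grow to the right and rows downward; lengths in m; the calibration is good to about 2 mm. A picture is of the moment at which its call begins: read the wrist's pose just before it. There is no depth.
- sign_off(): hands the job in, once; it reports no verdict.
Trained networks look in the newest picture that a camera, given by its name, has taken for a name from the list of things; names that differ only in an ending like _2 or _b are one class to them, and where a whole thing is asked for, a point or a joint stands for the part that bears it (a point fixed in the world has none). Each returns a list of dicts, best first, with "p" (0 to 1); they miss things now and then, are a little off and sometimes report something else, mostly with a low value. They report only what shows in the picture. A call takes as long as a camera call. They do not tell look-alikes from the thing itself.
- spot_in(camera, label): "point" ([x, y, z] in m, in world coordinates, good to about 4 mm: the middle of the surface that is visible of it).
- masks_of(camera, label): "pixels" (480x640 bool, what is visible of it).
The state is a dict: "time": time; "joints": joint angles; "dq": joint speeds; "tau": joint torques, N m; "ee_pos": TCP position; "tcp_rot": TCP orientation; "wrist_force": force on the tool from outside, world axes, zero at the start; "moment": the same for the moment, N m; "width": finger opening in m.
Only numpy, scipy, OpenCV 4.12 (cv2) and the standard library are available. Lean on these libraries where they do the work, as an engineer would, in place of code of your own. Each camera call takes 0.05 s, during which the arm holds its last target.

### The job

Lay the red-handled ratchet down flat, drive stub up, in the empty front bay of the socket case, then lower the blue lid gently until it is fully shut, without letting it drop. The lamp hangs over the open lid: do not bump it. Leave everything else on the bench standing and lying where it is.

Things in the scene. Friction and masses are not known exactly. Their poses are not given: they have to be found in the camera images.
- case: Open grey socket case fixed to the bench: 150 (x) x 250 (y) x 46 mm high, walls and floor 5 mm. Origin: centre of underside, z up, front (-x) side towards the robot, turned up to 15 deg. A divider 36 mm high at x = +12.5 mm; empty front bay inside: x -70 to +10, y -120 to +120 mm; the rear bay holds fixed sockets up to 42 mm high. The lid is hinged on the rear (+x) rim.
- bay (a point): Point at the middle of the front bay's floor: x = -30 mm, y = 0, z = 5 mm in the case's frame.
- lid (a joint): Angle of the blue lid, rad: 0 shut, grows as it opens, stop at 1.95; starts at 1.62 to 1.85 (upright, a little past vertical). Plate 155 x 250 x 8 mm, lid 0.4 kg. The hinge has a little friction (0.1 N m): the lid stays put near upright but falls if let go below about 1.25 rad.
- lid_handle (a point): Middle of the lid's pull: steel round bar, 14 mm diameter, 36 mm long along case y, on a 10 mm neck 30 mm out from the middle of the lid's free edge; points up when open, out in front when shut. Its flat ends are free to be pinched along case y, and it can turn between the fingers. Seen with the lid shut: 185 mm in front of the hinge point and 4 mm above it.
- lid_hinge (a point): Middle of the hinge line, which runs along the case's y axis: at x = +75 mm, z = 47 mm in the case's frame.
- lamp: Fixed bench lamp; origin and axes the same as the case's (to 5 mm). White light bar, x +107 to +167, y -150 to +150 mm, from 345 to 371 mm above the bench (arm to 377): it hangs over and just behind the open lid's pull, which so cannot be reached straight down. Post 18 mm thick at x = +215 mm on a foot 110 mm wide.
- ratchet: Ratchet handle on the bench, 190 mm long, 0.22-0.35 kg: red round grip, 26 mm diameter, x -95 to +15 mm; 14 mm shaft; steel head 34 mm wide, 26 mm high at x = +78 mm with a 10 mm stub on top (36 mm in all). Origin: underside, mid-length; x to the head, z up. Lies within 20 deg of world x, in any of 3 places about 105 mm apart, in a row with the screwdriver and spanner.
- ratchet_grip (a point): Point on the axis of the ratchet's grip, near its balance point: x = -5 mm, z = 13 mm in its frame.
- screwdriver: Bystander: green-handled screwdriver lying on the bench, 190 mm long, 26 mm thick; origin underside, middle; x along it to the tip.
- spanner: Bystander: flat steel spanner lying on the bench, 180 mm long, 38 mm wide, 8 mm high; origin underside, middle; x along it.
- spraycan: Bystander: upright can with orange band, 54 mm in diameter, 170 mm high, standing beside the case's +y wall; origin centre of underside.
- tin: Bystander: small upright white jar, 42 mm in diameter, 60 mm high, close to the case's -y wall; origin centre of underside.
- oilbottle: Bystander: upright bottle with yellow band, 48 mm in diameter, 120 mm high, in front of the case on its +y side; origin centre of underside.
- hammer: Bystander: hammer lying at the back of the bench, 260 mm long, head 26 mm high; origin underside, middle of its length.
- angleblock: Bystander: dark steel block, 50 by 70 by 50 mm, 0.8 kg, at the back of the bench; origin centre of underside.
Things that resemble listed ones, but are neither listed nor needed, are in the scene too. There is more than one size of the ratchet; the one meant has the size given above.

How it is judged:
On the way:
1. the ratchet lies in the front bay, let go, while the lid is still open (x of ratchet in the frame of case between -0.066 and 0.006 m and y of ratchet in the frame of case between -0.06 and 0.06 m and z of ratchet in the frame of case below 0.016 m and angle between ratchet's own z axis and vertical below 0.2 rad and contact force between ratchet and the fingers below 0.2 N and linear speed of ratchet below 0.03 m/s and value of joint lid above 1.2 rad), for 0.2 s.
At the end, for the whole second after the job is handed in: The ratchet lies flat (within 0.2 rad), drive stub up, on the floor of the front bay (origin at most 16 mm above the case's underside and inside the bay, within 60 mm of its middle along the case), and the lid is shut (within 0.03 rad), all at rest (x of ratchet in the frame of case between -0.066 and 0.006 m and y of ratchet in the frame of case between -0.06 and 0.06 m and z of ratchet in the frame of case below 0.016 m and angle between ratchet's own z axis and vertical below 0.2 rad and value of joint lid below 0.03 rad and velocity of joint lid between -0.05 and 0.05 rad/s and linear speed of ratchet below 0.03 m/s); the robot touches nothing.
It fails at once if the lid falls or is slammed: it closes faster than 1.5 rad/s while more than 0.1 rad open (velocity of joint lid below -1.5 rad/s and value of joint lid above 0.1 rad).
It fails at once if the lamp is struck (over 15 N) (contact force between lamp and anything else above 15 N).
It fails at once if the ratchet is dropped or thrown (faster than 0.9 m/s out of the fingers) (linear speed of ratchet above 0.9 m/s and contact force between ratchet and the fingers below 0.1 N).
It fails at once if something else on the bench is shifted by more than 40 mm (distance of any of screwdriver, spanner, spraycan, tin, oilbottle, hammer, angleblock from where it was at the start of the episode above 0.04 m).
It fails at once if something standing is knocked over (angle between any of spraycan, tin, oilbottle's own z axis and vertical above 0.5 rad).
It also fails if it takes over 54 s, if anything falls off the work surface, if the arm or the gripper's body presses on something with over 40 N, if the wrist force passes 120 N, or if a joint passes its speed limit or range.

## Working session

There is one attempt and no reset: what is moved stays moved. The work goes in short steps, Python scripts to look and compute and a tool call to move; the robot and the scene stay as the last step left them, time stands still between calls to the robot, and variables do not carry over. Pictures are saved under pics/ and viewed, and the job is handed in when it is done.

Besides the shell and the picture viewer there is one more tool, called as name(argument=value, ...), one argument or row to a line, values as JSON. drive_tool: Moves the arm, as the interface text tells. Its arguments: {"type":"object","properties":{"moves":{"type":"string"},"fingers":{"type":"number"},"newtons":{"type":"number"}},"required":["moves"]}

```bash
ls; mkdir -p pics
python3 - <<'E'
from station import *
import cv2
print(sense())
for n in ["scene","top","wrist"]:
    im=get_image(n); cv2.imwrite(f"pics/{n}0.png",im["frame"])
    print(n,im["mtx"].tolist(),im["k1"],im.get("position"),im.get("rotation"),im.get("tool_from_camera"))
for c in ["scene","top"]:
  get_image(c)
  for l in ["case","bay","lid","lid_handle","lid_hinge","lamp","ratchet","ratchet_grip","screwdriver","spanner","spraycan","tin","oilbottle","hammer","angleblock"]:
    try: print(c,l,[(round(d["p"],2),[round(float(v),3) for v in d["point"]]) for d in spot_in(c,l)])
    except Exception as e: print(c,l,e)
print(sense()["time"])
E
```

```text
pics
{'time': 0.0, 'joints': array([ 1.11540015e+00,  3.51232518e-01,  1.65237231e+00, -2.82126107e-05,
        1.13912451e+00, -8.46173270e-02]), 'dq': array([-0.00069436,  0.00070675,  0.0016995 ,  0.00020325,  0.00153723,
       -0.0005399 ]), 'tau': array([ 1.37441242e-03, -4.97310627e+01, -2.85270166e+01,  6.99848891e-02,
        2.55288236e-02, -9.05308980e-05]), 'ee_pos': array([0.19914043, 0.51234487, 0.22912315]), 'tcp_rot': array([[-9.32049683e-01,  3.62330182e-01, -4.76922568e-04],
       [ 3.62330489e-01,  9.32049114e-01, -1.03211403e-03],
       [ 7.05491921e-05, -1.13478514e-03, -9.99999354e-01]]), 'wrist_force': array([-0.42331825,  0.68990519, -0.31318757]), 'moment': array([ 0.02734016, -0.00402676, -0.00757892]), 'width': 0.09298779505449024}
scene [[448.39231594724254, 0.0, 316.28842151905246], [0.0, 448.39231594724254, 238.95920541241597], [0.0, 0.0, 1.0]] -0.04064776864560516 [ 0.91234071 -0.74204279  0.68875988] [[ 0.87444875  0.29568979 -0.38458671]
 [ 0.48504044 -0.54707739  0.68223317]
 [-0.00866931 -0.78311805 -0.62181264]] None
top [[434.57130969492994, 0.0
[... 2122 characters left out ...]
 -0.238, 0.014]), (0.82, [0.358, -0.477, 0.016]), (0.61, [0.495, -0.158, 0.027])]
top ratchet_grip [(0.68, [0.284, -0.242, 0.019]), (0.68, [0.36, -0.48, 0.018]), (0.62, [0.497, -0.158, 0.026]), (0.6, [0.724, -0.123, 0.052])]
top screwdriver [(0.75, [0.489, -0.38, 0.023])]
top spanner [(0.84, [0.491, -0.277, 0.006]), (0.28, [0.447, 0.035, 0.056])]
top spraycan [(0.84, [0.564, 0.335, 0.14]), (0.69, [0.682, -0.328, 0.026])]
top tin [(0.63, [0.444, 0.035, 0.058])]
top oilbottle [(0.66, [0.397, 0.32, 0.078]), (0.25, [0.49, -0.275, 0.006])]
top hammer [(0.96, [0.686, -0.326, 0.024])]
top angleblock [(0.83, [0.724, -0.123, 0.054]), (0.58, [0.614, 0.156, 0.142]), (0.32, [0.493, -0.157, 0.025])]
1.75
```

View images.

View pics/scene0.png

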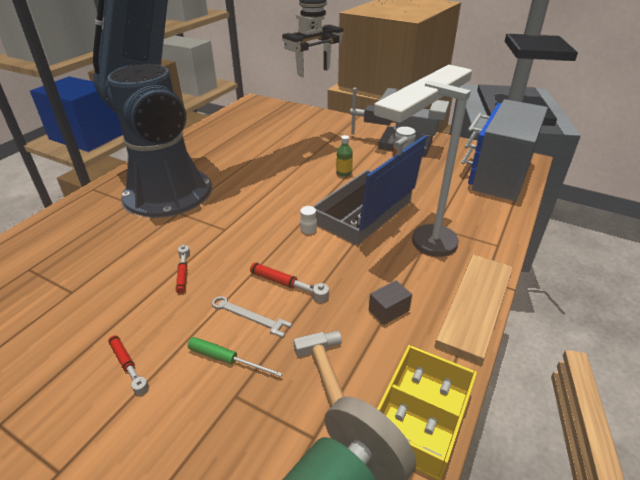

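View pics/top0.png

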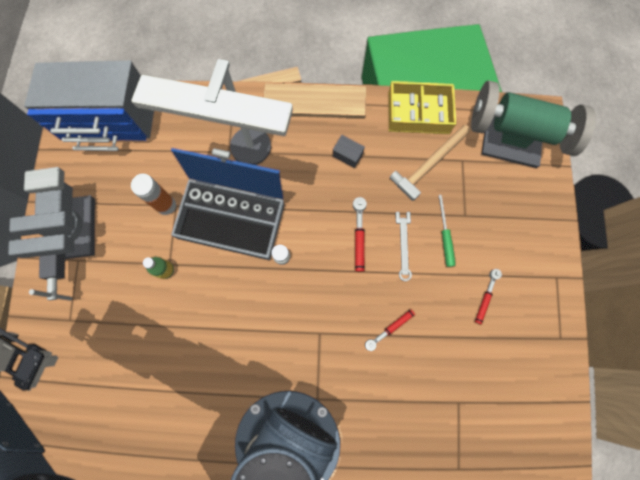

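```bash
cat > h.py <<'E'
import numpy as np, cv2
from station import *
def proj(im,P):
    P=np.atleast_2d(P); R=np.array(im["rotation"]); p=(P-np.array(im["position"]))@R
    s=p[:,:2]/p[:,2:]; r2=(s**2).sum(1,keepdims=True); s=s*(1+im["k1"]*r2)
    K=im["mtx"]; return s@np.diag([K[0,0],K[1,1]])+[K[0,2],K[1,2]]
def ray(im,uv):
    K=im["mtx"]; d=(np.array(uv,float)-[K[0,2],K[1,2]])/[K[0,0],K[1,1]]; s=d.copy()
    for _ in range(20): s=d/(1+im["k1"]*(s@s))
    r=np.array(im["rotation"])@np.r_[s,1]; return np.array(im["position"]),r/np.linalg.norm(r)
def atz(im,uv,z):
    o,r=ray(im,uv); return o+r*(z-o[2])/r[2]
def wristcam(im,st):
    T=np.array(im["tool_from_camera"]); R=np.array(st["tcp_rot"]); im=dict(im)
    im["rotation"]=R@T[:3,:3]; im["position"]=np.array(st["ee_pos"])+R@T[:3,3]; return im
E
python3 - <<'E'
from h import *
import pickle
D={}
for c in ["scene","top"]:
    im=get_image(c); D[c]=im
    for l in ["ratchet","lid","case","lid_handle"]:
        D[c,l]=[(m["p"],m["pixels"]) for m in masks_of(c,l)]
        for p,m in D[c,l]:
            y,x=np.nonzero(m); print(c,l,round(p,2),m.sum(),x.mean().round(),y.mean().round(),x.min(),x.max(),y.min(),y.max())
pickle.dump(D,open("D.pkl","wb"))
f=D["top"]["frame"]; cv2.imwrite("pics/c1.png",cv2.resize(f[140:280,160:390],None,fx=3.4,fy=3.4,interpolation=cv2.INTER_CUBIC))
f=D["scene"]["frame"]; cv2.imwrite("pics/c2.png",cv2.resize(f[120:310,240:440],None,fx=3.1,fy=3.1,interpolation=cv2.INTER_CUBIC))
E
```

```text
scene ratchet 0.91 427 182.0 269.0 176 189 245 293
scene ratchet 0.85 944 291.0 281.0 250 329 263 301
scene ratchet 0.62 783 128.0 365.0 108 148 335 395
scene ratchet 0.36 402 308.0 219.0 300 316 206 233
scene lid 0.66 3004 392.0 180.0 359 425 136 229
scene case 0.9 5659 372.0 195.0 314 425 136 243
scene case 0.38 914 291.0 281.0 250 328 262 301
scene case 0.38 383 308.0 219.0 300 315 206 232
top ratchet 0.78 705 359.0 236.0 352 364 197 271
top ratchet 0.75 408 487.0 295.0 476 500 269 323
top ratchet 0.63 488 389.0 330.0 364 414 310 350
top ratchet 0.5 270 280.0 255.0 272 289 245 264
top lid 0.71 2968 230.0 172.0 172 282 148 198
top case 0.8 9406 229.0 204.0 171 284 148 260
top lid_handle 0.85 3194 229.0 172.0 171 283 147 199
```

View pics/c1.png

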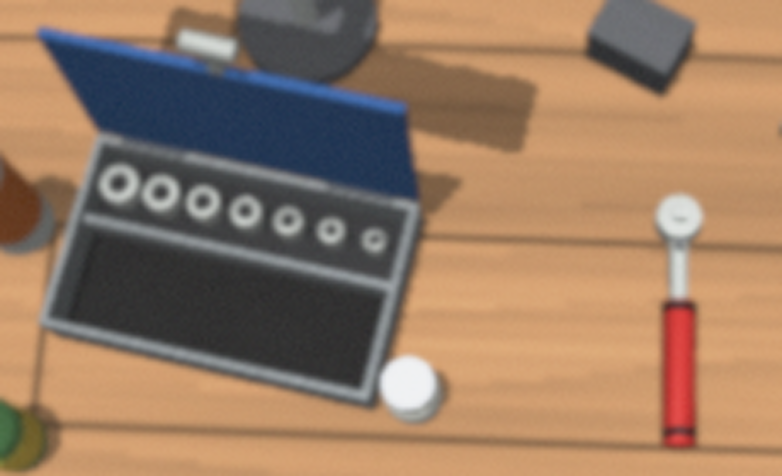

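View pics/c2.png

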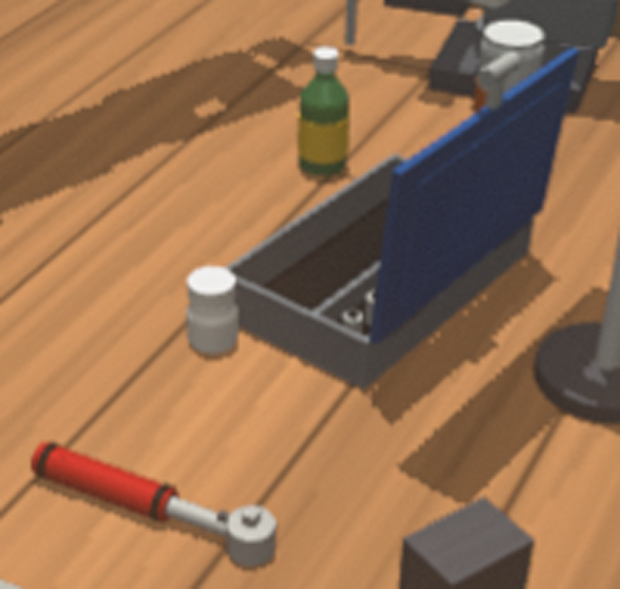

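```bash
cat >> h.py <<'E'
def pose(x,y,a):
    c,s=np.cos(a),np.sin(a); return np.array([[c,-s,0],[s,c,0],[0,0,1]]),np.array([x,y,0.])
E
python3 - <<'E'
from h import *
import pickle
from scipy.optimize import least_squares
D=pickle.load(open("D.pkl","rb")); T=D["top"];S=D["scene"]
t=lambda u,v:(160+(u+.5)/3.4-.5,140+(v+.5)/3.4-.5); s=lambda u,v:(240+(u+.5)/3.1-.5,120+(v+.5)/3.1-.5)
obs=[(T,t(43,325),(-.075,.125,.046)),(T,t(372,403),(-.075,-.125,.046)),(T,t(418,203),(.075,-.125,.046)),(T,t(102,135),(.075,.125,.046)),
(S,s(232,270),(-.075,-.125,.046)),(S,s(400,158),(-.075,.125,.046)),(S,s(365,384),(.075,-.125,0))]
def f(q,o):
    R,p=pose(*q); return np.concatenate([proj(im,p+R@np.array(P))[0]-uv for im,uv,P in o])
for o in (obs,obs[:4],obs[4:]):
    r=least_squares(f,[.55,.16,0],args=(o,),loss='soft_l1' if 0 else 'linear'); print(r.x,np.degrees(r.x[2]),r.fun.round(1))
q=least_squares(f,[.55,.16,0],args=(obs,)).x
R,p=pose(*q)
# lid angle: handle top
def hp(a,dy=0): # shut: -0.185, +.004 rel hinge; rotates up
    x,z=-.185,.004
    c,s_=np.cos(a),np.sin(a)
    return np.array([.075+c*x+s_*z, dy, .047+ -s_*x+c*z])
for uv in [t(207,45)]:
    for a in np.arange(1.5,1.96,.05): print(round(a,2),(proj(T,p+R@hp(a))[0]-uv).round(1), (p+R@hp(a)).round(3))
# handle in scene: crop approx (499,68)
uv=s(499,68)
for a in np.arange(1.5,1.96,.05): print(round(a,2),(proj(S,p+R@hp(a))[0]-uv).round(1))
# ratchet
g=lambda lst,x,y:[m for pr,m in lst if m[y,x]][0]
mt=g(D["top","ratchet"],360,235); ms=g(D["scene","ratchet"],275,275)
# ratchet points: head top/stub, grip tail
obs2=[(T,t(679,216),(.078,0,.026)),(T,t(680,446),(-.095,0,.010)),(T,t(679,302),(.015,0,.026)),
(S,s(251,515),(.078,0,.036)),(S,s(253,520),(.078,0,.026)),(S,s(38,462),(-.095,0,.013)),(S,s(168,500),(.015,0,.013))]
for o in (obs2,obs2[:3],obs2[3:]):
    r=least_squares(f,[.48,-.16,0],args=(o,)); print(r.x,np.degrees(r.x[2]),r.fun.round(1))
E
```

```text
[ 0.53682837  0.17185956 -0.1928132 ] -11.047382682752815 [-2.  -1.8 -1.7 -2.1 -0.2 -0.8 -1.8 -1.6 -5.1  1.6 -2.2 -0.7 -0.6  2.9]
[ 0.5329236   0.16798937 -0.18863481] -10.807978207079731 [-0.6  0.  -0.  -0.6  1.2  0.5 -0.6  0.1]
[ 0.54034568  0.18110208 -0.20714928] -11.868779422879797 [-2.3 -0.3  1.  -1.8  1.4  1.1]
1.5 [-3.4 10.1] [0.602 0.159 0.232]
1.55 [-2.2  6.1] [0.611 0.157 0.232]
1.6 [-0.9  2.2] [0.62  0.156 0.232]
1.65 [ 0.4 -1.6] [0.629 0.154 0.231]
1.7 [ 1.7 -5.3] [0.638 0.152 0.23 ]
1.75 [ 3.  -8.8] [0.647 0.15  0.228]
1.8 [  4.4 -12.1] [0.656 0.149 0.226]
1.85 [  5.8 -15.3] [0.664 0.147 0.224]
1.9 [  7.2 -18.3] [0.673 0.145 0.221]
1.95 [  8.6 -21.1] [0.681 0.144 0.217]
1.5 [-10.   -2.3]
1.55 [-6.6 -1.3]
1.6 [-3.1  0. ]
1.65 [0.4 1.5]
1.7 [3.9 3.1]
1.75 [7.3 5. ]
1.8 [10.7  7. ]
1.85 [14.1  9.2]
1.9 [17.4 11.6]
1.95 [20.6 14.1]
[ 0.51131173 -0.15887782  0.03987042] 2.284406572109464 [-1.5 -0.7 -0.6  0.  -0.8 -2.  -0.7 -1.1 -1.4  0.7 -1.  -0.5 -0.1  2.4]
[ 0.50905773 -0.16134333  0.02751412] 1.5764430917760404 [-0.1  0.2 -0.1  0.9  0.2 -1.1]
[ 0.5122203  -0.15714804  0.04209844] 2.4120630111866546 [ 0.1 -1.5 -0.5  0.3 -0.3 -0.8  0.7  2. ]
```

drive_tool(
  moves="0.016 -0.036 0 0.5; 0.032 -0.072 0 1; 0.048 -0.108 0 1.5; 0.064 -0.144 0 2; 0.080 -0.180 0 2.5; 0.096 -0.216 0 3; 0.112 -0.252 0 3.5; 0.128 -0.288 0 3.9; 0.144 -0.324 0 3.9; 0.160 -0.360 0 3.9; 0.176 -0.396 0 3.9; 0.190 -0.430 0 3.9",
  fingers=1,
  newtons=40,
)

```text
time: 3.25
ee_pos: [0.3899, 0.0806, 0.23]
tcp_rot: [[-0.999, -0.037, 0.001], [-0.037, 0.999, 0.0], [-0.001, 0.0, -1.0]]
wrist_force: [1.0, 0.7, -0.5]
width: 0.0935
```

Run:
```python
from h import *
im=get_image("scene"); cv2.imwrite("pics/s1.png",cv2.resize(im["frame"][0:300,120:520],None,fx=2,fy=2))
print(sense()["time"],sense()["ee_pos"])
```

```text
3.3 [0.39187283 0.07638697 0.23003808]
```

View pics/s1.png

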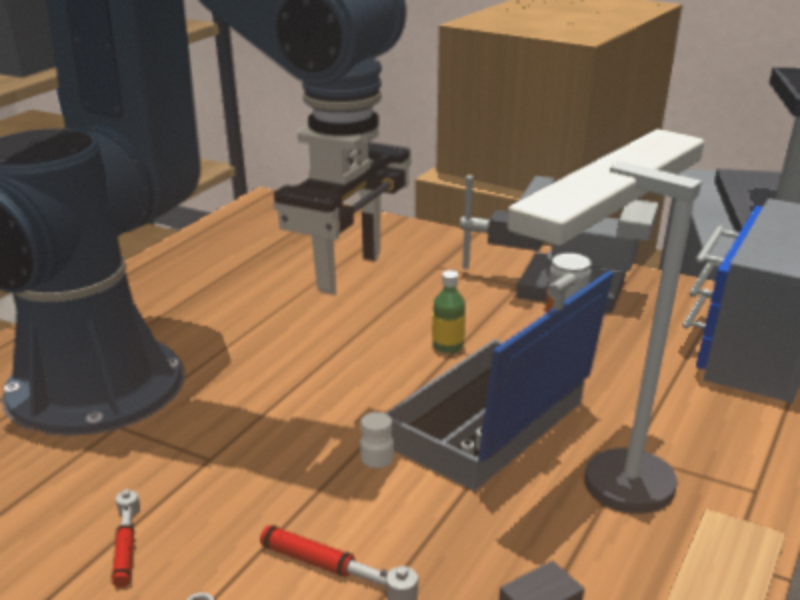

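drive_tool(
  moves="0.014 -0.033 0 0; 0.028 -0.066 0 0; 0.042 -0.099 0 0; 0.056 -0.132 0 0; 0.070 -0.165 0 0; 0.084 -0.198 0 0; 0.100 -0.225 0 0; 0.112 -0.235 0 0; 0.112 -0.235 0 0",
)

```text
time: 4.05
ee_pos: [0.5052, -0.1608, 0.2297]
tcp_rot: [[-0.999, -0.033, 0.003], [-0.033, 0.999, -0.002], [-0.002, -0.002, -1.0]]
wrist_force: [0.6, 0.4, 0.2]
width: 0.0929
```

Run:
```python
from h import *
st=sense(); im=wristcam(get_image("wrist"),st); cv2.imwrite("pics/w1.png",im["frame"])
print(st["ee_pos"],st["tcp_rot"])
for l in ["ratchet","ratchet_grip"]: print(l,[(round(d["p"],2),d["point"]) for d in spot_in("wrist",l)])
import pickle; pickle.dump((im,[(m["p"],m["pixels"]) for m in masks_of("wrist","ratchet")]),open("W.pkl","wb"))
```

```text
[ 0.50522281 -0.16076398  0.22974887] [[-0.99946369 -0.03264783  0.00254084]
 [-0.03265296  0.99946474 -0.00200348]
 [-0.00247407 -0.00208537 -0.99999477]]
ratchet [(0.94, [0.4883, -0.1631, 0.025]), (0.61, [0.3332, -0.4627, 0.0066])]
ratchet_grip [(0.79, [0.4941, -0.1568, 0.0263]), (0.73, [0.3301, -0.4637, 0.0091]), (0.64, [0.3237, -0.2817, 0.0158])]
```

View pics/w1.png

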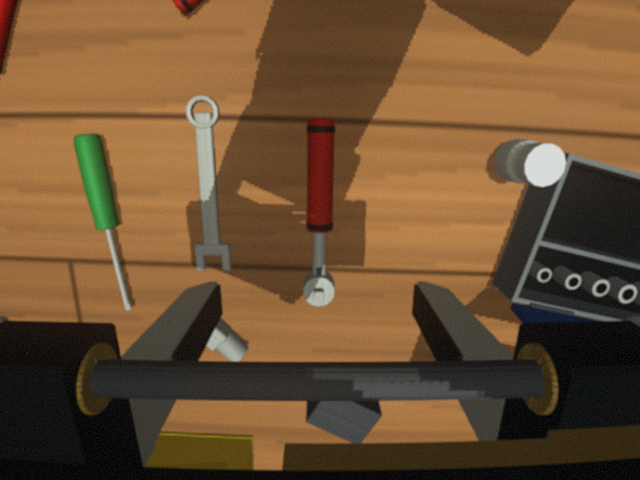

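Run:
```python
from h import *
import pickle
from scipy.optimize import least_squares
im,ms=pickle.load(open("W.pkl","rb"))
def f(q,o):
    R,p=pose(*q); return np.concatenate([proj(im,p+R@np.array(P))[0]-uv for uv,P in o])
o=[((321,119),(-.095,0,.018)),((319.5,231),(.015,0,.020)),((318.5,291),(.078,0,.026))]
r=least_squares(f,[.5,-.16,0],args=(o,)); print(r.x,np.degrees(r.x[2]),r.fun.round(1))
R,p=pose(*r.x); print("grip",p+R@[-.005,0,.013])
# tips: where is TCP floor projection
print(proj(im,[.5052,-.1608,0.0]))
# case corners in wrist view
c=[((571,156),(-.075,-.125,.046)),((513,303),(.075,-.125,.046))]
r=least_squares(f,[.53,.17,-.19],args=(c,)); print(r.x,r.fun)
```

```text
[ 0.51085266 -0.15837206  0.02090259] 1.197630406551887 [ 0.  -1.2 -0.1  0.8  0.1  0.7]
grip [ 0.50585375 -0.15847657  0.013     ]
[[317.36348872 207.55855476]]
[ 0.53671979  0.176719   -0.19116236] [ 0.00558301 -0.01992581 -0.00525906  0.02485546]
```

drive_tool(
  moves="0 0.002 -0.035 0; 0 0.002 -0.07 0; 0 0.002 -0.105 0; 0 0.002 -0.14 0; 0 0.002 -0.17 0; 0 0.002 -0.195 0; 0 0.002 -0.21 0; 0 0.002 -0.215 0; 0 0.002 -0.215 0",
)

```text
time: 5.0
ee_pos: [0.5025, -0.1547, 0.0145]
tcp_rot: [[-0.999, -0.037, -0.0], [-0.037, 0.999, -0.001], [0.0, -0.001, -1.0]]
wrist_force: [-0.6, 0.3, -0.4]
width: 0.0928
```

drive_tool(
  moves="0 0 0 0; 0 0 0 0; 0 0 0 0; 0 0 0 0; 0 0 0 0; 0 0 0 0; 0 0 0 0; 0 0 0 0",
  fingers=0,
  newtons=45,
)

```text
time: 5.67
ee_pos: [0.5026, -0.1547, 0.0146]
tcp_rot: [[-0.999, -0.037, -0.0], [-0.037, 0.999, -0.001], [0.0, -0.001, -1.0]]
wrist_force: [0.2, -0.9, -0.2]
width: 0.0443
```

drive_tool(
  moves="0 0 0 0; 0 0 0 0; 0 0 0 0; 0 0 0 0; 0 0 0 0; 0 0 0 0",
)

```text
time: 6.17
ee_pos: [0.5026, -0.1548, 0.0145]
tcp_rot: [[-0.999, -0.037, -0.0], [-0.037, 0.999, -0.001], [0.0, -0.001, -1.0]]
wrist_force: [-0.5, -1.3, 0.4]
width: 0.0252
```

drive_tool(
  moves="0 0 0.01 0; 0 0 0.03 0; 0 0 0.06 0; 0 0 0.09 0; 0 0 0.12 -0.5; -0.01 0.01 0.15 -1; -0.02 0.03 0.18 -1.5; -0.03 0.05 0.205 -2; -0.04 0.08 0.217 -2.2; -0.05 0.11 0.22 -2.2; -0.055 0.14 0.22 -2.2; -0.055 0.17 0.22 -2.2",
)

```text
time: 7.17
ee_pos: [0.4461, 0.0166, 0.2354]
tcp_rot: [[-0.981, 0.193, -0.0], [0.193, 0.981, -0.001], [-0.0, -0.001, -1.0]]
wrist_force: [1.1, 0.6, -3.1]
width: 0.0249
```

Run:
```python
from h import *
st=sense(); im=wristcam(get_image("wrist"),st); cv2.imwrite("pics/w2.png",im["frame"])
print(st["ee_pos"],st["tcp_rot"],st["width"])
import pickle; pickle.dump(im,open("W2.pkl","wb"))
im=get_image("scene"); cv2.imwrite("pics/s2.png",cv2.resize(im["frame"][0:300,180:580],None,fx=2,fy=2))
```

```text
[0.44607711 0.01657895 0.23540234] [[-9.81200338e-01  1.92991940e-01 -8.58558191e-05]
 [ 1.92991959e-01  9.81200202e-01 -5.17036450e-04]
 [-1.55421206e-05 -5.23885823e-04 -9.99999863e-01]] 0.024897800469790114
```

View pics/w2.png

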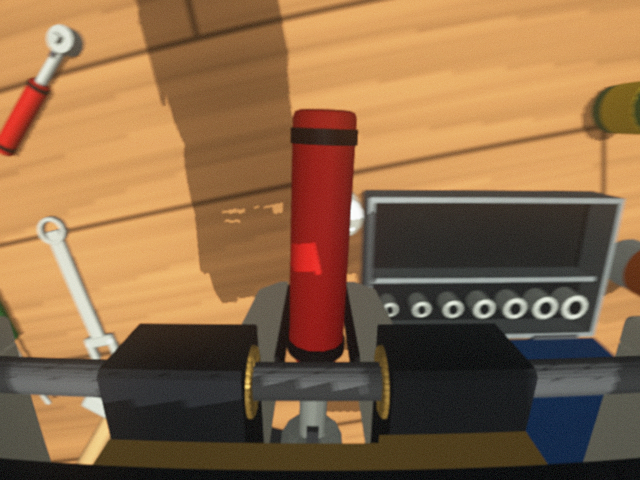

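View pics/s2.png

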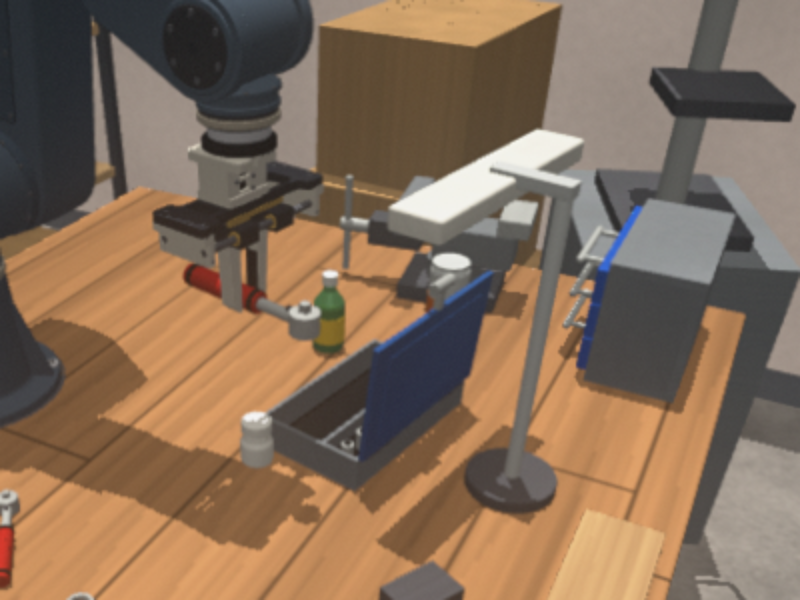

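Run:
```python
import pickle,cv2
im=pickle.load(open("W2.pkl","rb"))
cv2.imwrite("pics/w2c.png",cv2.resize(im["frame"][170:400,345:640],None,fx=2.6,fy=2.6,interpolation=cv2.INTER_CUBIC))
```

```text
(no output)
```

View pics/w2c.png

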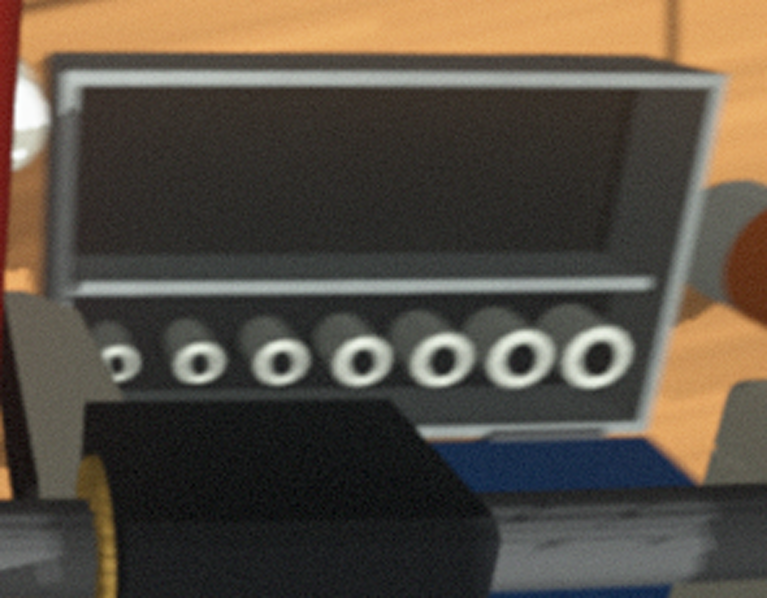

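Run:
```python
from h import *
import pickle
from scipy.optimize import least_squares
im=pickle.load(open("W2.pkl","rb"))
t=lambda u,v:(345+(u+.5)/2.6-.5,170+(v+.5)/2.6-.5)
o=[(t(58,71),(-.075,-.125,.046)),(t(726,74),(-.075,.125,.046)),(t(648,432),(.075,.125,.046)),(t(50,54),(-.075,-.125,0)),(t(645,57),(-.075,.125,0)),(t(75,287),(.0125,-.12,.036)),(t(655,284),(.0125,.12,.036))]
def f(q,o):
    R,p=pose(*q); return np.concatenate([proj(im,p+R@np.array(P))[0]-uv for uv,P in o])
r=least_squares(f,[.53,.17,-.19],args=(o,)); print(r.x,r.fun.round(1))
```

```text
[ 0.53491679  0.17680825 -0.18840677] [ 2.8  0.7  1.   0.1  0.  -0.2 -0.1 -0.3  0.1 -0.9 -3.2  1.  -0.9 -0.4]
```

drive_tool(
  moves="0.006 0.03 0 0; 0.012 0.06 0 0; 0.018 0.09 0 0; 0.024 0.12 0 0; 0.024 0.123 0 0; 0.042 0.119 0 0; 0.062 0.115 0 0; 0.082 0.112 0 0; 0.102 0.108 0 0; 0.119 0.105 0 0; 0.119 0.105 0 0",
)

```text
time: 8.18
ee_pos: [0.5677, 0.1218, 0.235]
tcp_rot: [[-0.982, 0.191, 0.0], [0.191, 0.982, -0.0], [-0.0, 0.0, -1.0]]
wrist_force: [0.2, 0.2, -3.7]
width: 0.0255
```

Run:
```python
from h import *
im=get_image("scene"); cv2.imwrite("pics/s3.png",cv2.resize(im["frame"][40:240,300:520],None,fx=3,fy=3,interpolation=cv2.INTER_CUBIC))
im=get_image("top"); cv2.imwrite("pics/t3.png",cv2.resize(im["frame"][40:280,120:390],None,fx=2.4,fy=2.4,interpolation=cv2.INTER_CUBIC))
st=sense();print(st["ee_pos"])
```

```text
[0.56534276 0.1225356  0.23485839]
```

View pics/s3.png

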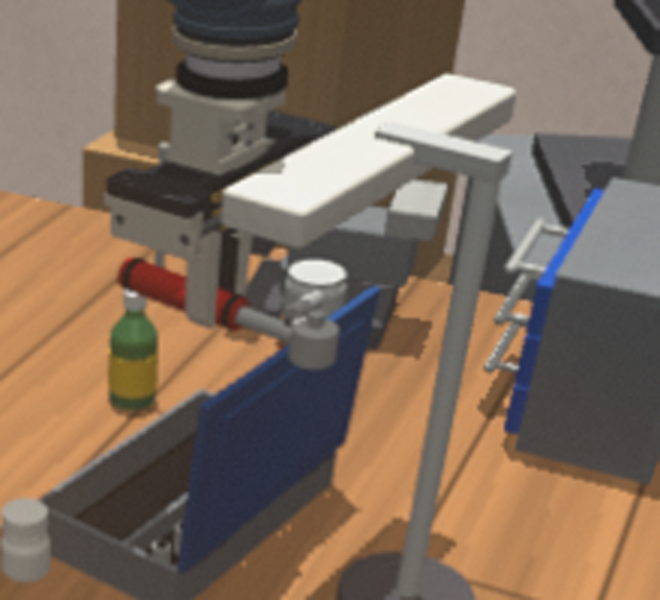

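View pics/t3.png

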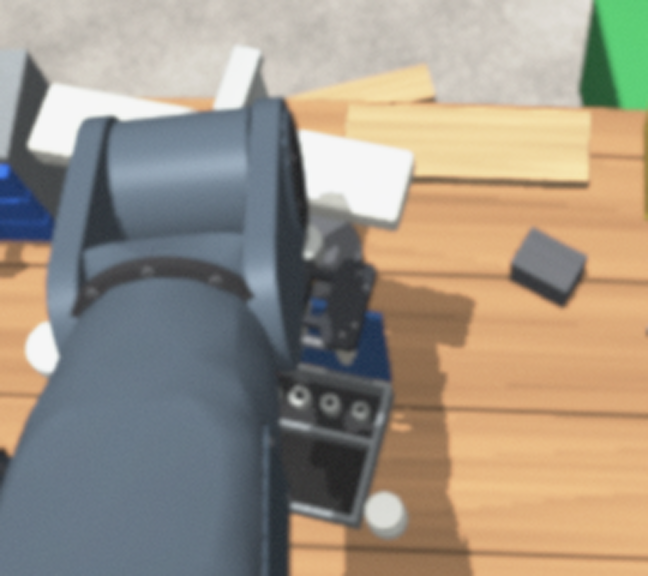

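Run:
```python
from h import *
im=get_image("scene"); f=im["frame"]
c=lambda P:((proj(im,P)[0]-[350,130])*8).astype(int)
g=cv2.resize(f[130:180,350:430],None,fx=8,fy=8,interpolation=cv2.INTER_CUBIC)
R,p=pose(.535,.1755,-.19); st=sense(); tp=st["ee_pos"]; tr=st["tcp_rot"]
d=-tr[:,0]; ax=tp+[0,0,-.001]
for dx,h in ((.086,.023),(.086,.013)):
    q=c(ax+d*dx+[0,0,h]); cv2.circle(g,tuple(map(int,q)),4,(0,255,0),2); print(q)
def hp(a,dy): return np.array([.075-.185*np.cos(a)+.004*np.sin(a),dy,.047+.185*np.sin(a)+.004*np.cos(a)])
for a,col in ((1.6,(255,255,0)),(1.65,(0,0,255)),(1.7,(255,0,255))):
    A=c(p+R@hp(a,-.018));B=c(p+R@hp(a,.018)); cv2.line(g,tuple(map(int,A)),tuple(map(int,B)),col,2); print(a,A,B)
cv2.imwrite("pics/s4.png",g)
```

```text
[428 103]
[424 138]
1.6 [345 108] [412  64]
1.65 [373 120] [440  75]
1.7 [401 133] [467  88]
```

View pics/s4.png

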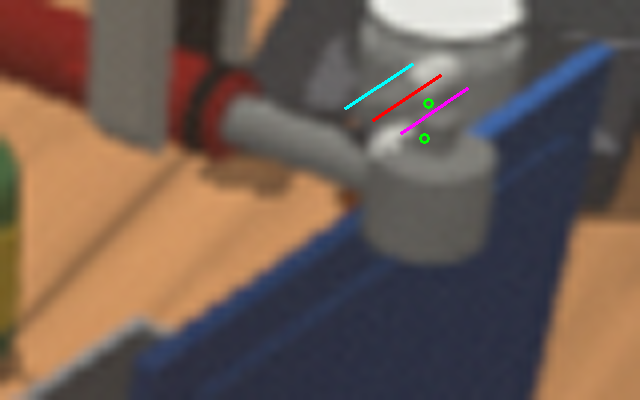

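drive_tool(
  moves="0.001 0.005 -0.001 0; 0.002 0.010 -0.001 0; 0.003 0.015 -0.001 0; 0.004 0.019 -0.001 0; 0.004 0.019 -0.001 0; 0.004 0.019 -0.001 0",
)

```text
time: 8.83
ee_pos: [0.5689, 0.1422, 0.234]
tcp_rot: [[-0.982, 0.189, -0.002], [0.189, 0.982, 0.0], [0.002, -0.0, -1.0]]
wrist_force: [0.5, -0.3, -2.6]
width: 0.0251
```

```bash
cat > look.py <<'E'
from h import *
import sys
n=sys.argv[1]; x0,y0,w,hh,k=map(int,sys.argv[2:7]); cam=sys.argv[7] if len(sys.argv)>7 else "scene"
im=get_image(cam); cv2.imwrite(f"pics/{n}.png",cv2.resize(im["frame"][y0:y0+hh,x0:x0+w],None,fx=k,fy=k,interpolation=cv2.INTER_CUBIC))
st=sense(); R,p=pose(.535,.1755,-.19); print(st["time"],st["ee_pos"].round(4),"case:",(R.T@(st["ee_pos"]-p)).round(4),st["wrist_force"].round(1),round(st["width"],4),"jawyaw",np.degrees(np.arctan2(st["tcp_rot"][1,1],st["tcp_rot"][0,1])).round(1))
E
python3 look.py s5 340 110 120 90 6
```

```text
8.8833 [0.5689 0.142  0.234 ] case: [ 0.0396 -0.0265  0.234 ] [-0.8 -0.6 -2.3] 0.0248 jawyaw 79.1
```

View pics/s5.png

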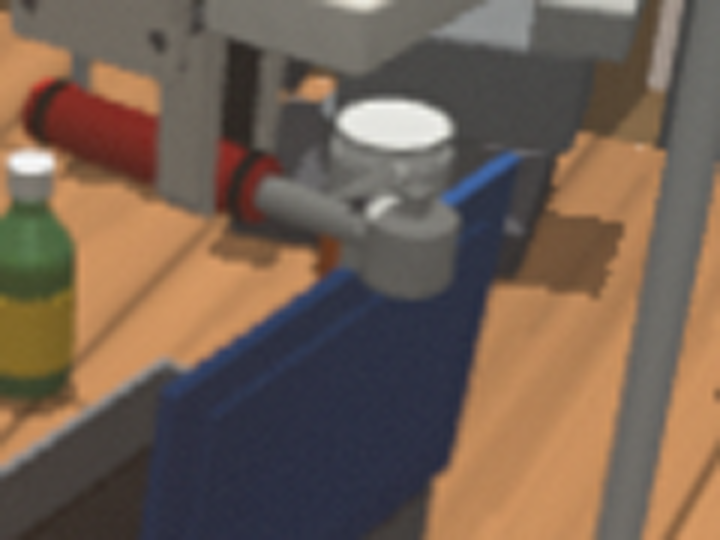

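drive_tool(
  moves="-0.004 0.001 0 0; -0.008 0.002 0 0; -0.012 0.002 0 0; -0.016 0.003 0 0; -0.020 0.004 0 0; -0.024 0.005 0 0; -0.028 0.005 0 0; -0.030 0.006 0 0; -0.030 0.006 0 0",
)

```text
time: 9.63
ee_pos: [0.5384, 0.1481, 0.234]
tcp_rot: [[-0.982, 0.189, -0.002], [0.189, 0.982, 0.0], [0.002, -0.0, -1.0]]
wrist_force: [0.1, 0.1, -3.1]
width: 0.0256
```

```bash
python3 look.py s6 340 110 120 90 6
```

```text
9.6833 [0.5387 0.1481 0.234 ] case: [ 0.0088 -0.0263  0.234 ] [ 1.   0.1 -1.7] 0.025 jawyaw 79.1
```

View pics/s6.png

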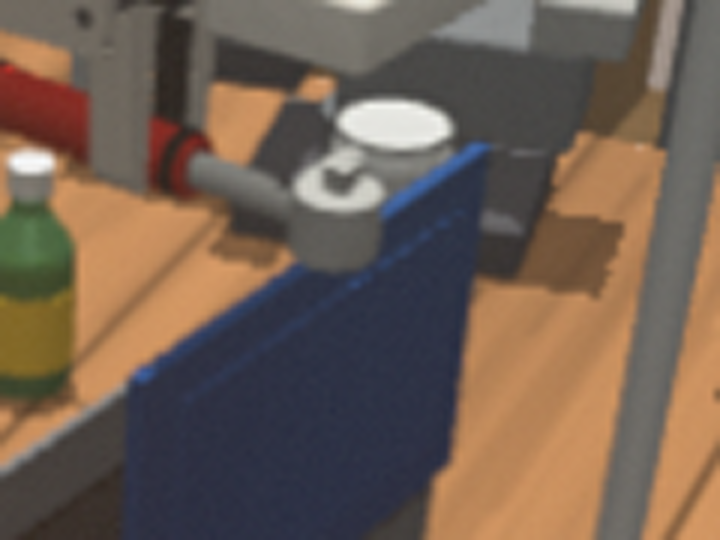

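drive_tool(
  moves="-0.004 0.001 0 0; -0.008 0.002 0 0; -0.012 0.002 0 0; -0.015 0.003 0 0; -0.017 0.003 0 0; -0.017 0.003 0 0; -0.017 0.003 0 0",
)

```text
time: 10.27
ee_pos: [0.5216, 0.1512, 0.2341]
tcp_rot: [[-0.982, 0.189, -0.002], [0.189, 0.982, 0.0], [0.002, 0.0, -1.0]]
wrist_force: [-0.0, -0.3, -2.2]
width: 0.0251
```

```bash
python3 look.py s7 280 100 200 140 4
python3 - <<'E'
from h import *
im=get_image("scene"); f=im["frame"]; R,p=pose(.535,.1755,-.19)
g=cv2.resize(f[100:240,280:480],None,fx=4,fy=4,interpolation=cv2.INTER_CUBIC)
# plate edge corners inner (-y and +y) at angles
def P(r,h,a,y): return p+R@np.array([.075-r*np.cos(a)+h*np.sin(a),y,.047+r*np.sin(a)+h*np.cos(a)])
for a,col in ((1.35,(0,255,255)),(1.45,(0,0,255)),(1.55,(255,0,255)),(1.65,(255,255,0))):
    pts=np.array([(proj(im,P(.155,.004,a,y))[0]-[280,100])*4 for y in (-.125,.125)]).astype(int)
    cv2.line(g,tuple(map(int,pts[0])),tuple(map(int,pts[1])),col,1)
cv2.imwrite("pics/s7o.png",g)
E
```

```text
10.3167 [0.5217 0.1512 0.2341] case: [-0.0084 -0.0264  0.2341] [-0.6  0.3 -3.1] 0.0249 jawyaw 79.1
```

View pics/s7o.png

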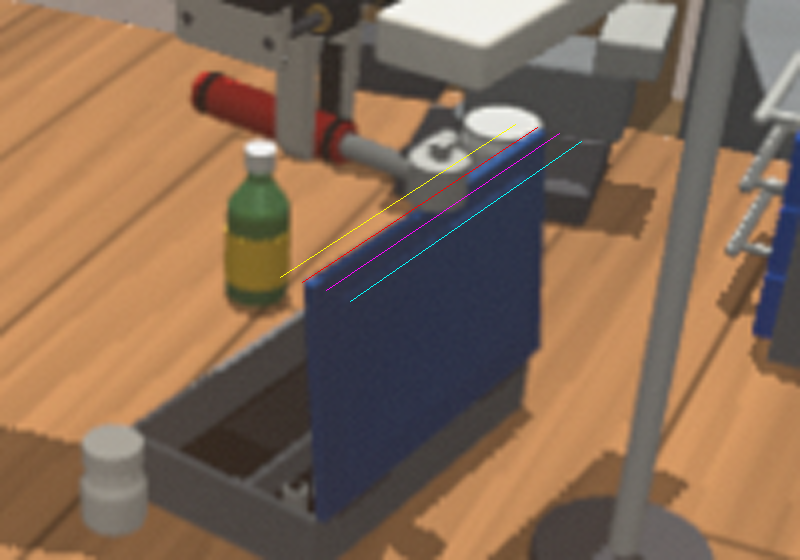

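drive_tool(
  moves="0.006 -0.001 0 0; 0.006 -0.001 0 0; 0.005 -0.008 0 0; 0.003 -0.018 0 0; 0.001 -0.028 0 0; 0 -0.032 0 0; -0.015 -0.030 0 0; -0.035 -0.026 0 -0.5; -0.055 -0.021 0 -1.5; -0.065 -0.019 0 -2.5; -0.065 -0.017 0 -3.5; -0.065 -0.015 0 -4.5",
)

```text
time: 11.37
ee_pos: [0.4562, 0.1358, 0.2344]
tcp_rot: [[-0.786, 0.619, -0.001], [0.619, 0.786, 0.001], [0.001, 0.0, -1.0]]
wrist_force: [0.5, -1.0, -2.7]
width: 0.0248
```

```bash
python3 look.py s8 240 80 260 190 3
```

```text
11.4167 [0.4565 0.136  0.2343] case: [-0.0697 -0.0536  0.2343] [-1.   0.4 -2.3] 0.025 jawyaw 51.3
```

View pics/s8.png

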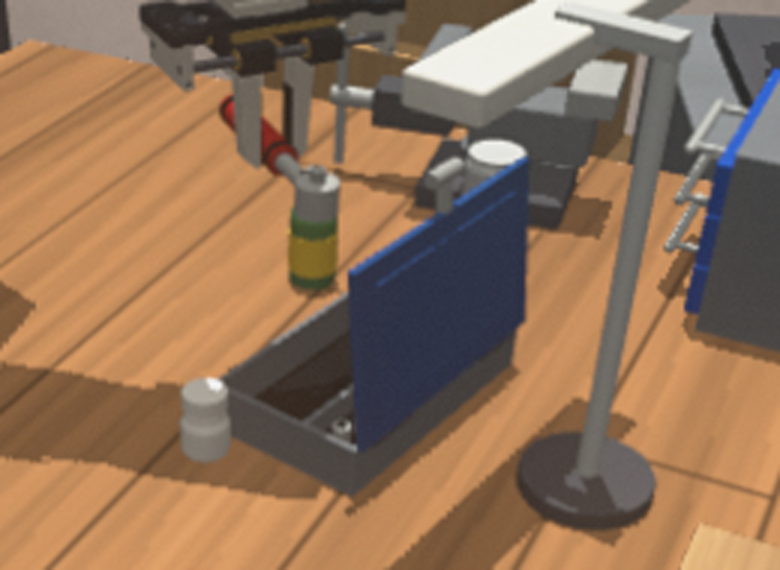

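drive_tool(
  moves="0.002 0.008 0 -1; 0.005 0.016 0 -2; 0.007 0.024 0 -3; 0.009 0.032 0 -4; 0.011 0.040 0 -5; 0.013 0.048 0 -6; 0.015 0.055 0 -7; 0.017 0.060 0 -8; 0.017 0.060 0 -9; 0.017 0.060 0 -10; 0.017 0.060 0 -10.4; 0.017 0.060 0 -10.4",
)

```text
time: 12.42
ee_pos: [0.4735, 0.1956, 0.2343]
tcp_rot: [[0.192, 0.981, 0.001], [0.981, -0.192, 0.001], [0.001, 0.001, -1.0]]
wrist_force: [-0.7, 0.8, -2.6]
width: 0.025
```

```bash
python3 look.py w9 0 0 640 480 1 wrist
python3 - <<'E'
from h import *
import pickle
st=sense(); pickle.dump(wristcam(get_image("wrist"),st),open("W9.pkl","wb"))
E
```

```text
12.4667 [0.4736 0.1956 0.2344] case: [-0.0641  0.0082  0.2344] [-0.6  0.5 -2.8] 0.0252 jawyaw -10.9
```

View pics/w9.png

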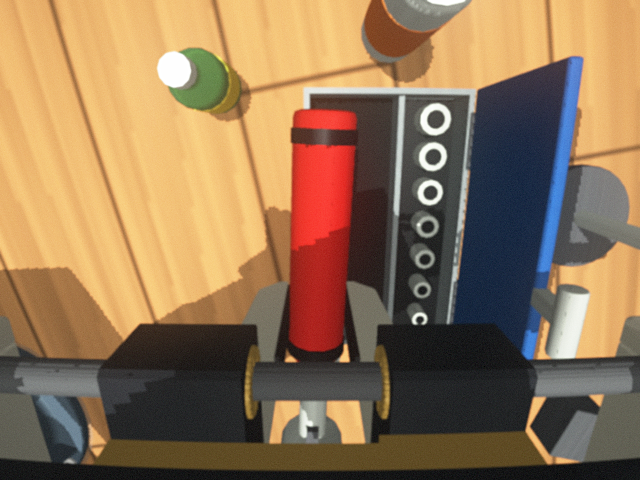

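Run:
```python
from h import *
import pickle
from scipy.optimize import least_squares
im=pickle.load(open("W9.pkl","rb"))
cv2.imwrite("pics/w9c.png",cv2.resize(im["frame"][70:340,290:500],None,fx=2.2,fy=2.2,interpolation=cv2.INTER_CUBIC))
o=[((303.5,89),(-.075,.125,.046)),((475,90),(.075,.125,.046)),((402,96),(.0125,.12,.036)),((389,325),(.0125,-.06,.036))]
def f(q,o):
    R,p=pose(*q); r=np.array([proj(im,p+R@np.array(P))[0]-uv for uv,P in o]); r[3,1]=0; return r.ravel()
r=least_squares(f,[.53,.17,-.19],args=(o,)); print(r.x,r.fun.round(1))
for y in (.125,0,-.1):
  R,p=pose(*r.x); print(proj(im,p+R@[.0125,y,.036]),proj(im,p+R@[-.075,y,.046]))
```

```text
[ 0.53318062  0.17264102 -0.19558904] [-0.4 -1.   0.2  0.8 -0.6  0.2  0.9  0. ]
[[401.75229985  90.34898284]] [[303.07098832  88.00362081]]
[[393.70375115 226.39273749]] [[303.51551289 228.42128974]]
[[387.51479514 318.72826585]] [[303.94680895 323.1400795 ]]
```

View pics/w9c.png

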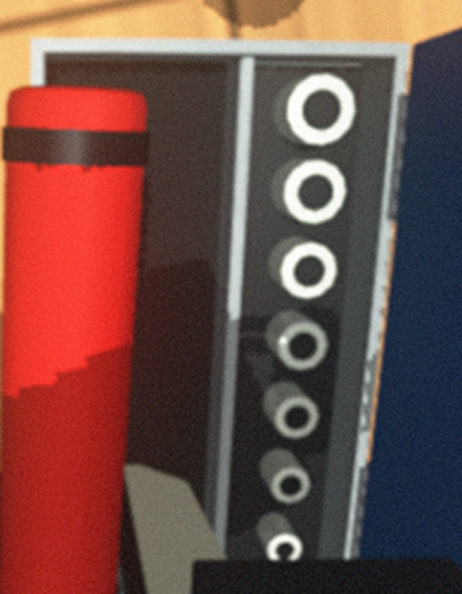

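drive_tool(
  moves="0 0 -0.03 0; 0 0 -0.06 0; 0 0 -0.09 0; 0 0 -0.12 0; 0 0 -0.145 0; 0 0 -0.160 0; 0 0 -0.165 0; 0.008 -0.002 -0.165 0; 0.016 -0.003 -0.165 0; 0.023 -0.005 -0.165 0; 0.028 -0.005 -0.165 0; 0.028 -0.005 -0.165 0",
)

```text
time: 13.52
ee_pos: [0.5033, 0.1906, 0.0703]
tcp_rot: [[0.189, 0.982, 0.003], [0.982, -0.189, 0.002], [0.002, 0.003, -1.0]]
wrist_force: [0.1, -0.5, -3.1]
width: 0.0249
```

```bash
python3 look.py s10 240 80 260 190 3;python3 look.py w10 0 0 640 480 1 wrist
```

```text
13.5667 [0.5024 0.1906 0.07  ] case: [-0.0348  0.0087  0.07  ] [-0.   0.6 -3.2] 0.0247 jawyaw -10.9
13.6167 [0.5018 0.1907 0.0698] case: [-0.0354  0.0086  0.0698] [-0.  -0.3 -2.5] 0.0252 jawyaw -10.9
```

View pics/s10.png

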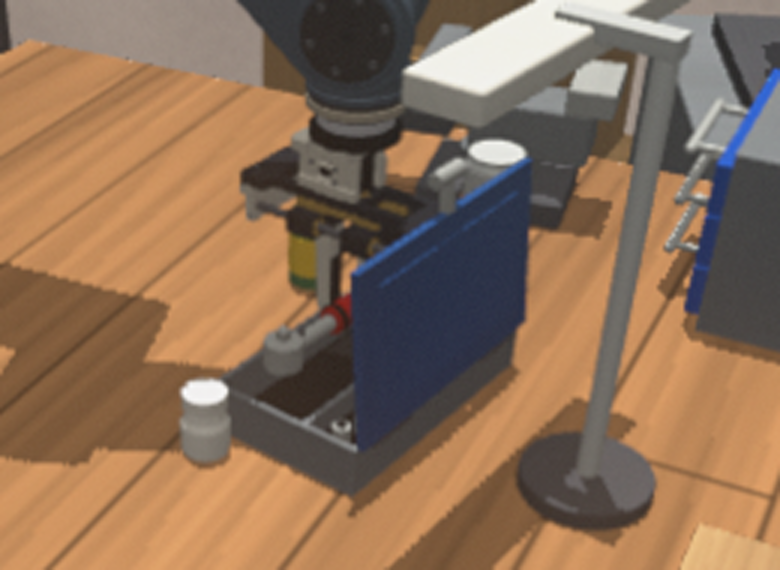

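View pics/w10.png

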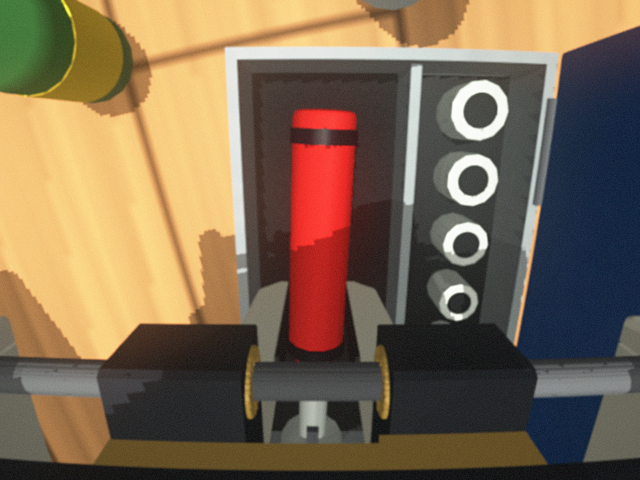

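drive_tool(
  moves="0 0 -0.012 0; 0 0 -0.024 0; 0 0 -0.034 0; 0 0 -0.042 0; 0 0 -0.046 0; 0 0 -0.048 0; 0 0 -0.048 0",
)

```text
time: 14.2
ee_pos: [0.5016, 0.1906, 0.0212]
tcp_rot: [[0.189, 0.982, 0.001], [0.982, -0.189, 0.001], [0.001, 0.0, -1.0]]
wrist_force: [0.1, 0.5, -3.2]
width: 0.0247
```

drive_tool(
  moves="0 0 -0.001 0; 0 0 -0.002 0; 0 0 -0.002 0; 0 0 -0.002 0",
)

```text
time: 14.53
ee_pos: [0.5019, 0.1907, 0.0196]
tcp_rot: [[0.189, 0.982, 0.002], [0.982, -0.189, 0.001], [0.002, 0.001, -1.0]]
wrist_force: [0.4, 0.2, -0.3]
width: 0.0248
```

drive_tool(
  moves="0 0 0 0; 0 0 0 0; 0 0 0 0; 0 0 0 0; 0 0 0 0",
  fingers=0.36,
  newtons=20,
)

```text
time: 14.95
ee_pos: [0.502, 0.1907, 0.0196]
tcp_rot: [[0.189, 0.982, 0.002], [0.982, -0.189, 0.001], [0.002, 0.001, -1.0]]
wrist_force: [0.8, -0.3, -0.5]
width: 0.0333
```

drive_tool(
  moves="0 0 0.005 0; 0 0 0.015 0; 0 0 0.025 0; 0 0 0.037 0; 0 0 0.050 0; 0 0 0.050 0",
)

```text
time: 15.45
ee_pos: [0.5034, 0.1911, 0.0728]
tcp_rot: [[0.189, 0.982, 0.006], [0.982, -0.189, 0.003], [0.004, 0.005, -1.0]]
wrist_force: [0.4, 0.0, 0.0]
width: 0.0333
```

```bash
python3 look.py s11 240 80 260 190 3;python3 look.py w11 0 0 640 480 1 wrist
```

```text
15.5 [0.5029 0.191  0.0715] case: [-0.0344  0.0092  0.0715] [0.6 0.2 0.8] 0.0335 jawyaw -10.9
15.55 [0.5023 0.1908 0.0705] case: [-0.035   0.0089  0.0705] [-0.5 -0.5 -0.1] 0.0339 jawyaw -10.9
```

View pics/s11.png

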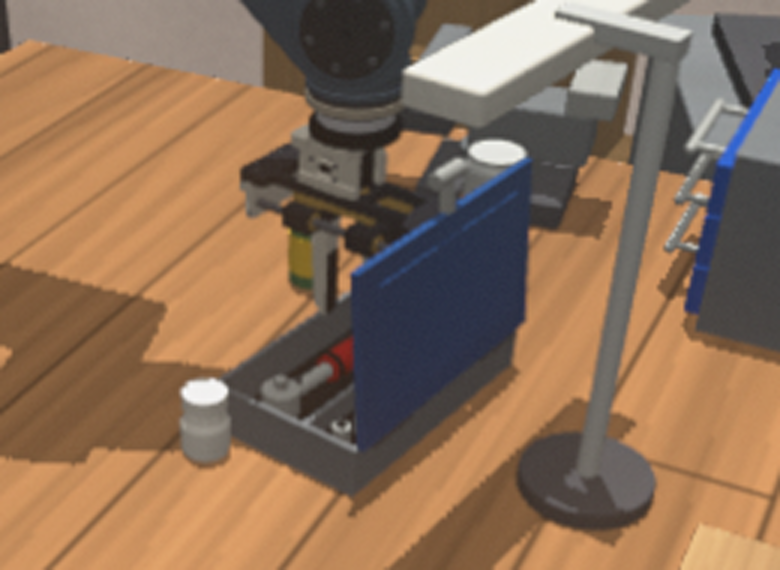

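View pics/w11.png

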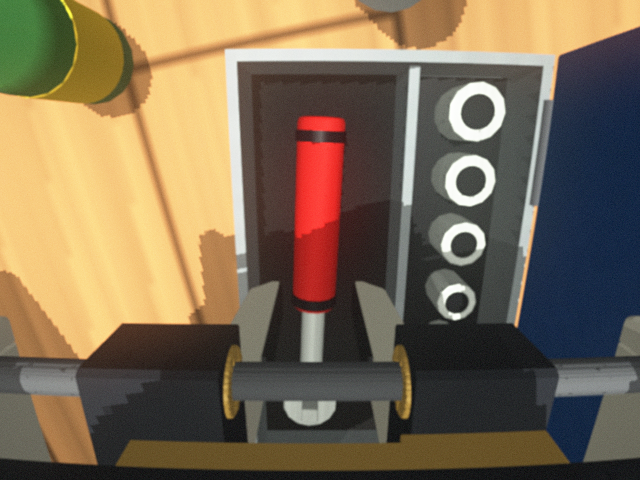

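drive_tool(
  moves="-0.012 0.002 0.005 0; -0.028 0.005 0.015 0; -0.044 0.0085 0.035 0; -0.044 0.0085 0.07 0; -0.044 0.0085 0.105 0; -0.044 0.0085 0.135 1; -0.044 0.0085 0.155 2; -0.044 0.0085 0.165 3; -0.044 0.0085 0.165 4; -0.044 0.0085 0.165 5; -0.044 0.0085 0.165 6; -0.044 0.0085 0.165 7",
  fingers=1,
)

```text
time: 16.55
ee_pos: [0.458, 0.1992, 0.2349]
tcp_rot: [[-0.521, 0.853, 0.0], [0.853, 0.521, 0.003], [0.003, 0.002, -1.0]]
wrist_force: [-0.5, 0.1, 0.2]
width: 0.0928
```

drive_tool(
  moves="0 0 0 1; 0 0 0 2; 0 0 0 3; 0 0 0 4; 0 0 0 5; 0 0 0 6; 0 0 0 7; 0 0 0 8; 0 0 0 8; 0 0 0 8",
)

```text
time: 17.38
ee_pos: [0.4579, 0.1992, 0.2345]
tcp_rot: [[-0.982, 0.187, -0.003], [0.187, 0.982, 0.002], [0.003, 0.002, -1.0]]
wrist_force: [-0.1, -1.3, 0.8]
width: 0.0929
```

```bash
python3 look.py s12 260 80 240 170 3; python3 look.py t12 120 100 240 180 3 top;  python3 look.py w12 0 0 640 480 1 wrist
```

```text
17.4333 [0.4579 0.1992 0.2346] case: [-0.0802  0.0087  0.2346] [-0.2  0.1  0.2] 0.0929 jawyaw 79.2
17.4833 [0.458  0.1992 0.2347] case: [-0.0801  0.0087  0.2347] [ 0.5  0.8 -0.2] 0.0929 jawyaw 79.2
17.5333 [0.458  0.1992 0.2348] case: [-0.0801  0.0087  0.2348] [-0.2  0.2 -0.2] 0.0928 jawyaw 79.3
```

View pics/s12.png

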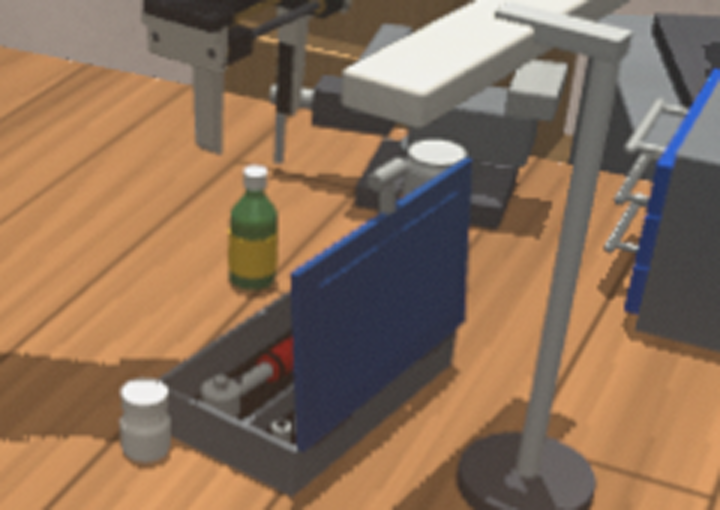

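View pics/t12.png

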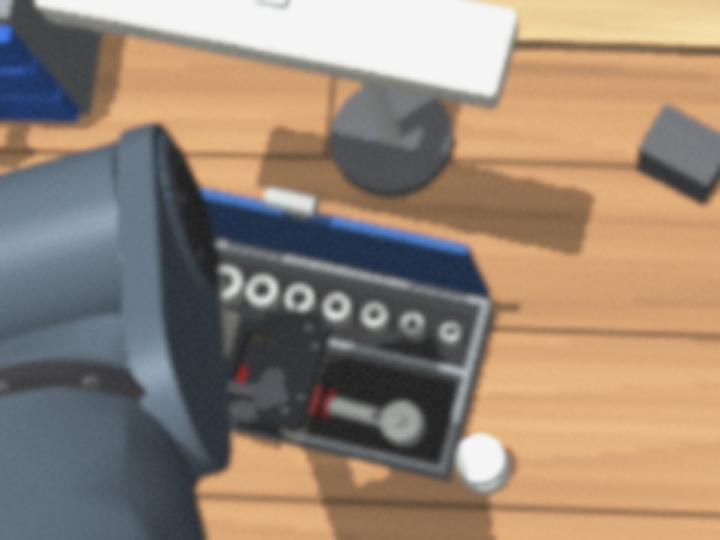

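View pics/w12.png

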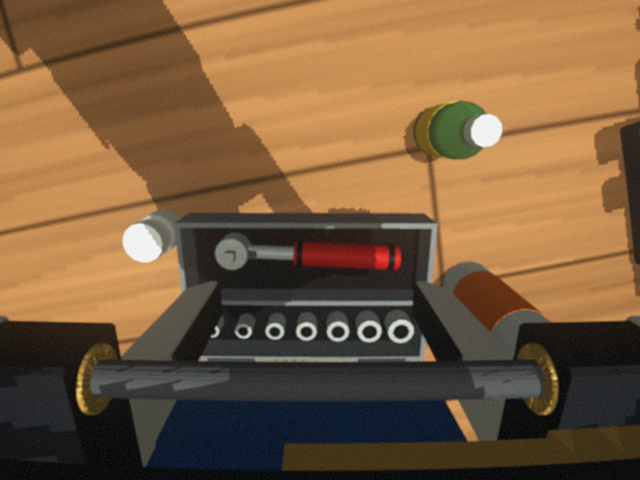

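Run:
```python
from h import *
T=get_image("top");S=get_image("scene")
t=(120+290.5/3-.5+.17,100+201.5/3-.33); s=(260+389.5/3-.33,80+173/3-.33)
o1,r1=ray(T,t);o2,r2=ray(S,s)
A=np.c_[r1,-r2]; k=np.linalg.lstsq(A,o2-o1,rcond=None)[0]; a=o1+r1*k[0]; b=o2+r2*k[1]
print(a,b, atz(T,t,.233), atz(S,s,.233))
for q in ((.534,.1745,-.192),(.535,.1755,-.19)):
  R,p=pose(*q)
  for v in (1.4,1.44,1.48):
    P=p+R@[.075-.185*np.cos(v)+.004,0,.047+.185*np.sin(v)]; print(v,P.round(4),(proj(T,P)[0]-t).round(1),(proj(S,P)[0]-s).round(1))
```

```text
[0.59281411 0.15979125 0.23172766] [0.59729247 0.1626139  0.23424162] [0.59231163 0.15945528 0.233     ] [0.59643185 0.16508518 0.233     ]
1.4 [0.5807 0.1654 0.2293] [-2.9  5.8] [-6.5 -0. ]
1.44 [0.5879 0.164  0.2304] [-2.1  2.4] [-3.8  0.4]
1.48 [0.5951 0.1626 0.2312] [-1.2 -1. ] [-1.  1.]
1.4 [0.5817 0.1665 0.2293] [-3.4  5.3] [-5.9 -0.1]
1.44 [0.5889 0.1651 0.2304] [-2.5  1.9] [-3.2  0.3]
1.48 [0.5961 0.1637 0.2312] [-1.7 -1.4] [-0.4  0.9]
```

drive_tool(
  moves="0.020 -0.006 0 0; 0.045 -0.012 -0.001 0; 0.070 -0.019 -0.002 0; 0.090 -0.025 -0.002 0; 0.105 -0.029 -0.002 0; 0.117 -0.032 -0.002 0; 0.125 -0.034 -0.002 0; 0.130 -0.036 -0.002 0; 0.130 -0.036 -0.002 0; 0.130 -0.036 -0.002 0",
)

```text
time: 18.47
ee_pos: [0.5877, 0.1633, 0.2328]
tcp_rot: [[-0.983, 0.186, -0.003], [0.186, 0.983, 0.002], [0.003, 0.002, -1.0]]
wrist_force: [-0.5, -0.3, 0.1]
width: 0.093
```

```bash
python3 look.py s13 320 80 160 110 5
```

```text
18.5167 [0.5875 0.1634 0.2329] case: [ 0.0539 -0.0019  0.2329] [-0.  -0.4  0.5] 0.0929 jawyaw 79.3
```

View pics/s13.png

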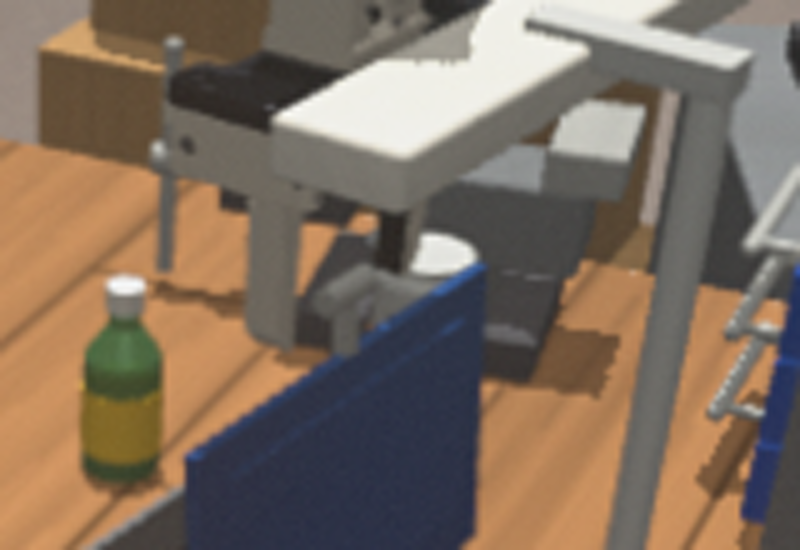

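drive_tool(
  moves="0.002 0 -0.001 0; 0.003 -0.001 -0.002 0; 0.003 -0.001 -0.002 0; 0.003 -0.001 -0.002 0; 0.003 -0.001 -0.002 0; 0.003 -0.001 -0.002 0; 0.003 -0.001 -0.002 0; 0.003 -0.001 -0.002 0; 0.003 -0.001 -0.002 0; 0.003 -0.001 -0.002 0; 0.003 -0.001 -0.002 0; 0.003 -0.001 -0.002 0",
  fingers=0,
  newtons=15,
)

```text
time: 19.52
ee_pos: [0.5906, 0.1628, 0.2309]
tcp_rot: [[-0.983, 0.185, -0.003], [0.185, 0.983, 0.003], [0.003, 0.002, -1.0]]
wrist_force: [0.2, 4.3, -1.1]
width: 0.0356
```

```bash
python3 look.py s14 320 80 160 110 5
```

```text
19.5667 [0.5906 0.1628 0.2309] case: [ 0.057  -0.002   0.2309] [ 1.2  4.6 -0.7] 0.036 jawyaw 79.3
```

View pics/s14.png

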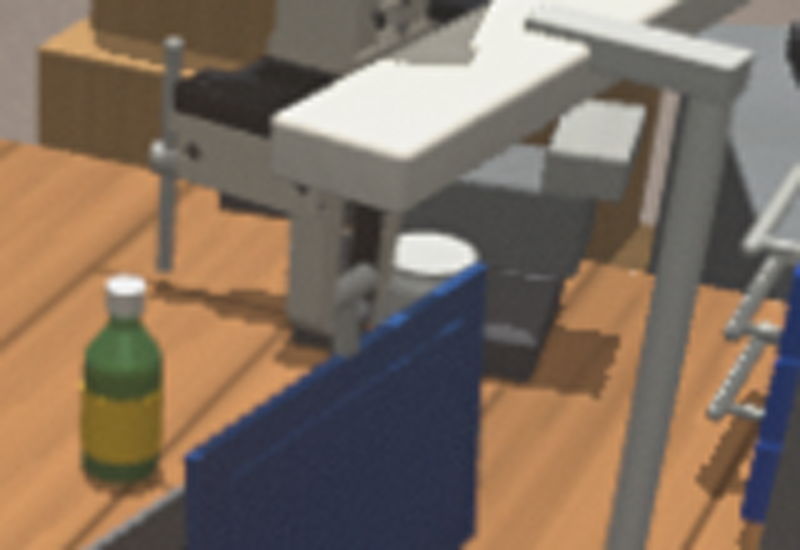

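Run:
```python
import numpy as np
f=lambda a:np.array([75-185*np.cos(a)+4*np.sin(a),47+185*np.sin(a)+4*np.cos(a)])
for a0 in (1.44,1.465,1.49):
  print(a0,f(a0))
  for a in a0-np.array([.02,.05,.09,.13,.17,.21,.25,.29,.33,.36,.38]):
    d=(f(a)-f(a0))/1000; print(round(a,2),(d[0]*.982).round(4),(-d[0]*.189).round(4),d[1].round(4))
```

```text
1.44 [ 54.83744728 230.94148925]
1.42 -0.0036 0.0007 -0.0004
1.39 -0.009 0.0017 -0.0012
1.35 -0.0162 0.0031 -0.0026
1.31 -0.0232 0.0045 -0.0042
1.27 -0.0303 0.0058 -0.0061
1.23 -0.0372 0.0072 -0.0082
1.19 -0.0441 0.0085 -0.0107
1.15 -0.0508 0.0098 -0.0134
1.11 -0.0575 0.0111 -0.0165
1.08 -0.0624 0.012 -0.0189
1.06 -0.0656 0.0126 -0.0206
1.465 [ 59.44180598 231.38802184]
1.44 -0.0036 0.0007 -0.0003
1.42 -0.009 0.0017 -0.001
1.38 -0.0162 0.0031 -0.0021
1.34 -0.0233 0.0045 -0.0036
1.3 -0.0304 0.0059 -0.0053
1.26 -0.0374 0.0072 -0.0073
1.22 -0.0443 0.0085 -0.0096
1.18 -0.0511 0.0098 -0.0121
1.14 -0.0578 0.0111 -0.015
1.1 -0.0628 0.0121 -0.0173
1.08 -0.0661 0.0127 -0.0189
1.49 [ 64.05588804 231.71931792]
1.47 -0.0036 0.0007 -0.0003
1.44 -0.0091 0.0017 -0.0008
1.4 -0.0163 0.0031 -0.0017
1.36 -0.0234 0.0045 -0.003
1.32 -0.0305 0.0059 -0.0045
1.28 -0.0376 0.0072 -0.0063
1.24 -0.0445 0.0086 -0.0085
1.2 -0.0514 0.0099 -0.0108
1.16 -0.0582 0.0112 -0.0135
1.13 -0.0632 0.0122 -0.0157
1.11 -0.0665 0.0128 -0.0172
```

drive_tool(
  moves="-0.004 0.002 0 0; -0.009 0.003 -0.001 0; -0.016 0.004 -0.002 0; -0.023 0.0055 -0.0036 0; -0.030 0.007 -0.0053 0; -0.037 0.008 -0.0073 0; -0.044 0.0095 -0.0096 0; -0.051 0.011 -0.012 0; -0.058 0.012 -0.015 0; -0.063 0.013 -0.0173 0; -0.066 0.014 -0.019 0; -0.066 0.014 -0.019 0",
  newtons=20,
)

```text
time: 20.57
ee_pos: [0.523, 0.176, 0.2116]
tcp_rot: [[-0.983, 0.185, -0.005], [0.185, 0.983, 0.001], [0.005, -0.0, -1.0]]
wrist_force: [-3.8, -8.4, 3.2]
width: 0.0356
```

```bash
python3 look.py s15 300 80 160 130 4
```

```text
20.6167 [0.5233 0.176  0.2117] case: [-0.0116 -0.0017  0.2117] [-4.3 -8.5  3.2] 0.0354 jawyaw 79.3
```

View pics/s15.png

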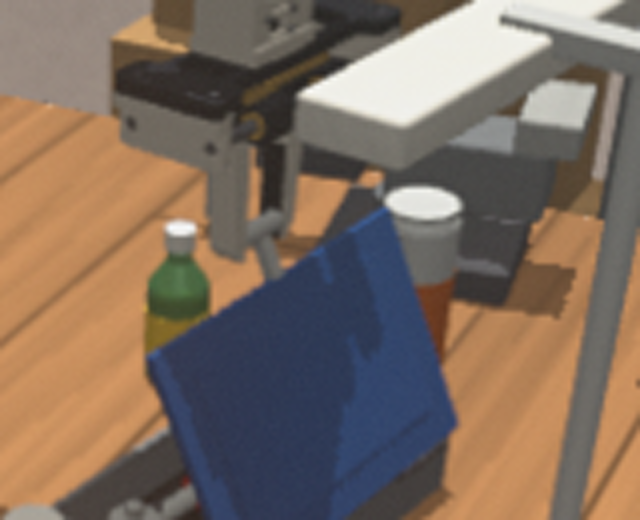

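Run:
```python
import numpy as np
f=lambda a:np.array([75-185*np.cos(a)+4*np.sin(a),47+185*np.sin(a)+4*np.cos(a)])
a0=1.085
for a in a0-np.array([.02,.06,.105,.15,.195,.24,.285,.33,.375,.41,.43]):
    d=(f(a)-f(a0))/1000; print(round(a,3),(d[0]*.982).round(4),(-d[0]*.189).round(4),d[1].round(4))
a0=.655; print()
for a in a0-np.array([.02,.06,.105,.15,.195,.24,.285,.33,.375,.41,.43]):
    d=(f(a)-f(a0))/1000; print(round(a,3),(d[0]*.982).round(4),(-d[0]*.189).round(4),d[1].round(4))
```

```text
1.065 -0.0032 0.0006 -0.0017
1.025 -0.0096 0.0018 -0.0053
0.98 -0.0166 0.0032 -0.0096
0.935 -0.0234 0.0045 -0.0142
0.89 -0.0299 0.0058 -0.0192
0.845 -0.0363 0.007 -0.0244
0.8 -0.0424 0.0082 -0.03
0.755 -0.0483 0.0093 -0.0358
0.71 -0.0539 0.0104 -0.0418
0.675 -0.058 0.0112 -0.0467
0.655 -0.0603 0.0116 -0.0496

0.635 -0.0022 0.0004 -0.0029
0.595 -0.0066 0.0013 -0.0089
0.55 -0.0111 0.0021 -0.0158
0.505 -0.0154 0.003 -0.0229
0.46 -0.0194 0.0037 -0.0302
0.415 -0.023 0.0044 -0.0376
0.37 -0.0263 0.0051 -0.0452
0.325 -0.0292 0.0056 -0.053
0.28 -0.0318 0.0061 -0.0609
0.245 -0.0336 0.0065 -0.0671
0.225 -0.0345 0.0066 -0.0707
```

drive_tool(
  moves="-0.003 0 -0.0017 0; -0.0096 0.001 -0.0053 0; -0.0166 0.0025 -0.0096 0; -0.0234 0.004 -0.0142 0; -0.030 0.005 -0.0192 0; -0.0363 0.0064 -0.0244 0; -0.0424 0.0076 -0.030 0; -0.0483 0.0087 -0.0358 0; -0.054 0.0098 -0.042 0; -0.058 0.0106 -0.0467 0; -0.0603 0.011 -0.0496 0; -0.0603 0.011 -0.0496 0",
)

```text
time: 21.62
ee_pos: [0.4617, 0.1877, 0.1612]
tcp_rot: [[-0.983, 0.185, -0.006], [0.185, 0.983, 0.002], [0.006, 0.001, -1.0]]
wrist_force: [-0.0, 7.8, -0.1]
width: 0.0354
```

```bash
python3 look.py s16 260 80 200 150 4
```

```text
21.6667 [0.4619 0.1877 0.1615] case: [-0.074  -0.0018  0.1615] [-0.6  7.3  0.4] 0.0354 jawyaw 79.4
```

View pics/s16.png

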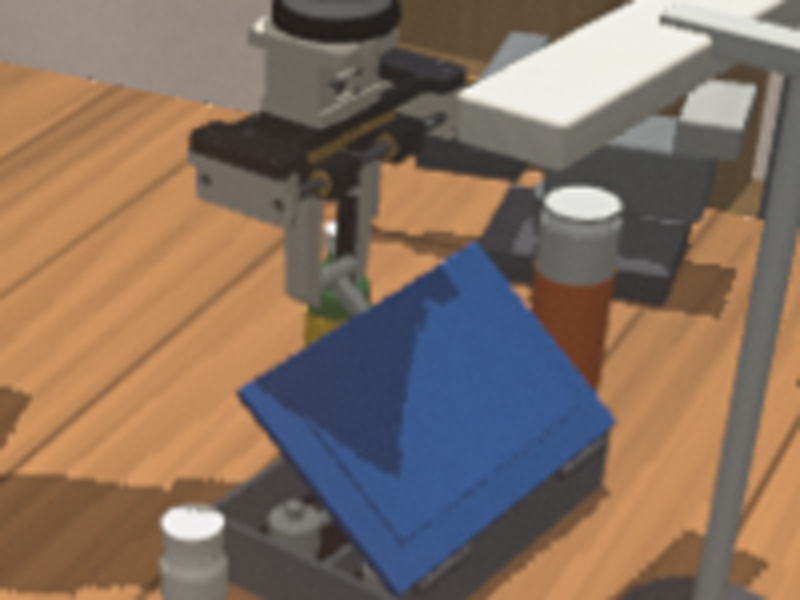

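drive_tool(
  moves="-0.0022 0.0007 -0.0029 0; -0.0066 0.0016 -0.0089 0; -0.0111 0.0025 -0.0158 0; -0.0154 0.0033 -0.0229 0; -0.0194 0.004 -0.0302 0; -0.023 0.0048 -0.0376 0; -0.0263 0.0055 -0.0452 0; -0.0292 0.006 -0.053 0; -0.0318 0.0065 -0.061 0; -0.0336 0.0069 -0.067 0; -0.0345 0.007 -0.0707 0; -0.0345 0.007 -0.0707 0",
)

```text
time: 22.67
ee_pos: [0.4267, 0.1946, 0.0899]
tcp_rot: [[-0.983, 0.185, -0.007], [0.185, 0.983, 0.001], [0.008, -0.0, -1.0]]
wrist_force: [-3.3, -1.2, -0.8]
width: 0.0357
```

```bash
python3 look.py s17 260 100 200 150 4; python3 look.py w17 0 0 640 480 1 wrist;  python3 - <<'E'
import numpy as np
f=lambda a:np.array([75-185*np.cos(a)+4*np.sin(a),47+185*np.sin(a)+4*np.cos(a)])
a0=.225; print(f(a0))
for a in (.2,.16,.12,.08,.04,.02,0):
    d=(f(a)-f(a0))/1000; print(round(a,3),(d[0]*.982).round(4),(-d[0]*.189).round(4),d[1].round(4))
E
```

```text
22.7167 [0.4269 0.1945 0.0903] case: [-0.1098 -0.0017  0.0903] [-4.9 -0.5 -0.4] 0.0358 jawyaw 79.4
22.7667 [0.4269 0.1945 0.0905] case: [-0.1097 -0.0017  0.0905] [-4.6 -1.3 -1.5] 0.0356 jawyaw 79.4
[-104.44448436   92.17385342]
0.2 -0.0011 0.0002 -0.0045
0.16 -0.0025 0.0005 -0.0118
0.12 -0.0037 0.0007 -0.0191
0.08 -0.0046 0.0009 -0.0264
0.04 -0.0052 0.001 -0.0338
0.02 -0.0053 0.001 -0.0375
0 -0.0055 0.001 -0.0412
```

View pics/s17.png

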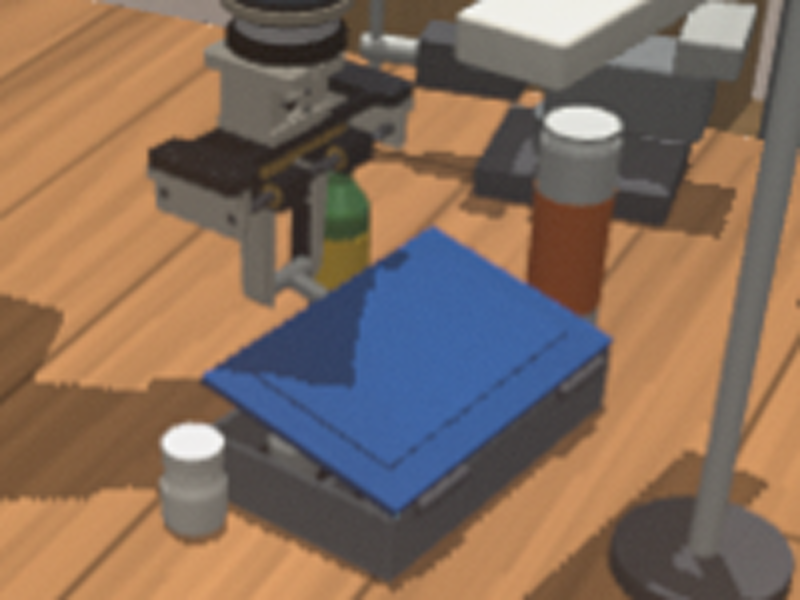

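View pics/w17.png

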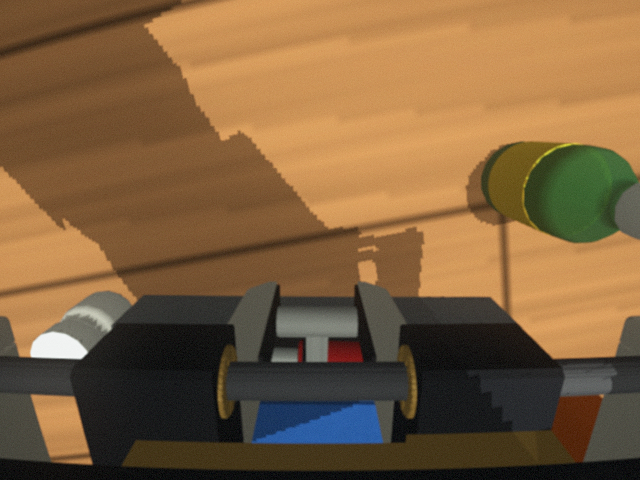

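drive_tool(
  moves="-0.0011 0 -0.0045 0; -0.0025 0.0005 -0.0115 0; -0.004 0.0007 -0.0185 0; -0.005 0.001 -0.0255 0; -0.0055 0.001 -0.0315 0; -0.006 0.001 -0.0365 0; -0.006 0.001 -0.039 0; -0.006 0.001 -0.040 0; -0.006 0.001 -0.040 0",
)

```text
time: 23.52
ee_pos: [0.4212, 0.1956, 0.0504]
tcp_rot: [[-0.983, 0.185, -0.007], [0.185, 0.983, 0.002], [0.007, 0.0, -1.0]]
wrist_force: [1.2, 0.2, -2.3]
width: 0.0358
```

```bash
python3 look.py s18 260 100 200 150 4
```

```text
23.5667 [0.4212 0.1957 0.0506] case: [-0.1156 -0.0017  0.0506] [ 1.3 -0.4 -2. ] 0.0354 jawyaw 79.4
```

View pics/s18.png

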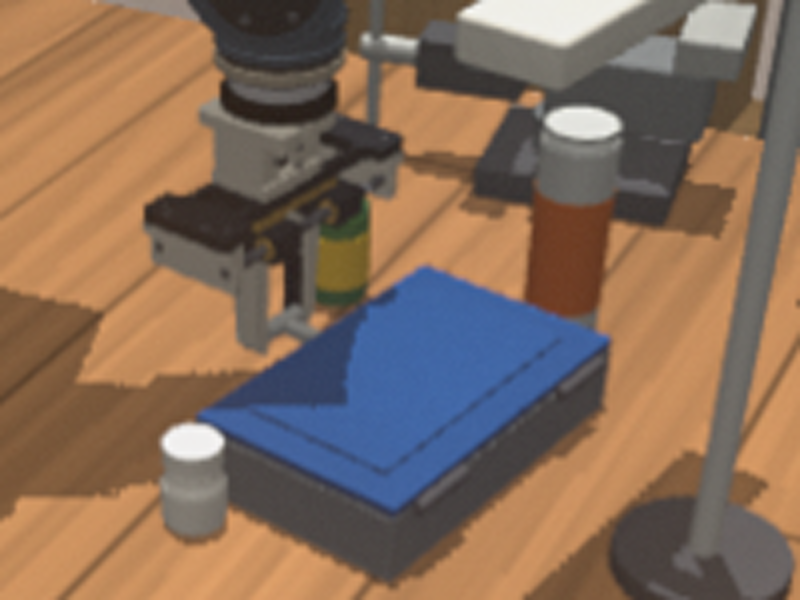

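drive_tool(
  moves="0 0 -0.001 0; 0 0 -0.002 0; 0 0 -0.003 0; 0 0 -0.003 0; 0 0 -0.003 0",
)

```text
time: 23.98
ee_pos: [0.4212, 0.1957, 0.0482]
tcp_rot: [[-0.983, 0.185, -0.007], [0.185, 0.983, 0.002], [0.007, 0.0, -1.0]]
wrist_force: [-3.1, -3.0, 10.3]
width: 0.0359
```

drive_tool(
  moves="0 0 0 0; 0 0 0 0; 0 0 0 0; 0 0 0 0; 0 0 0 0; 0 0 0 0",
  fingers=0.75,
)

```text
time: 24.48
ee_pos: [0.4212, 0.1957, 0.0482]
tcp_rot: [[-0.983, 0.185, -0.007], [0.185, 0.983, 0.002], [0.007, 0.0, -1.0]]
wrist_force: [0.3, 0.5, 0.5]
width: 0.0682
```

```bash
python3 look.py w19 0 0 640 480 1 wrist
```

```text
24.5333 [0.4212 0.1957 0.0482] case: [-0.1156 -0.0017  0.0482] [ 0.7  0.7 -0.8] 0.0695 jawyaw 79.4
```

View pics/w19.png

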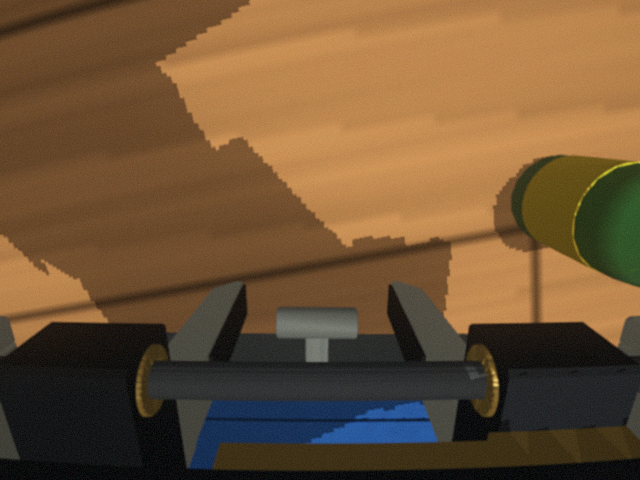

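Bar is free between the fingers at (317,323). Rise straight up, then back.

drive_tool(
  moves="0 0 0.01 0; 0 0 0.03 0; 0 0 0.06 0; 0 0 0.09 0; 0 0 0.12 0; 0 0 0.15 0; 0 0 0.18 0; -0.03 0 0.20 0; -0.06 0 0.21 0; -0.06 0 0.21 0; -0.06 0 0.21 0",
)

```text
time: 25.45
ee_pos: [0.3606, 0.1958, 0.2595]
tcp_rot: [[-0.983, 0.184, -0.004], [0.184, 0.983, 0.003], [0.005, 0.002, -1.0]]
wrist_force: [-0.5, 0.4, -0.9]
width: 0.0697
```

```bash
python3 look.py s20 0 0 640 480 1; python3 look.py s20c 300 150 140 110 5
python3 - <<'E'
from h import *
st=sense(); f=get_image("top")["frame"]; cv2.imwrite("pics/t20.png",f)
for l in ["screwdriver","spanner","spraycan","tin","oilbottle","hammer","angleblock"]:
    print(l,[(round(d["p"],2),[round(float(v),3) for v in d["point"]]) for d in spot_in("top",l)[:1]])
E
```

```text
25.5 [0.3612 0.1957 0.2589] case: [-0.1745 -0.0129  0.2589] [ 1.   0.4 -0.3] 0.0695 jawyaw 79.4
25.55 [0.3615 0.1957 0.2584] case: [-0.1742 -0.013   0.2584] [ 0.2 -0.1 -0.4] 0.0696 jawyaw 79.4
screwdriver [(0.66, [0.49, -0.382, 0.023])]
spanner [(0.95, [0.491, -0.277, 0.006])]
spraycan [(0.75, [0.569, 0.331, 0.16])]
tin [(0.64, [0.443, 0.035, 0.059])]
oilbottle []
hammer [(0.61, [0.687, -0.328, 0.028])]
angleblock [(0.62, [0.726, -0.122, 0.054])]
```

View pics/s20.png

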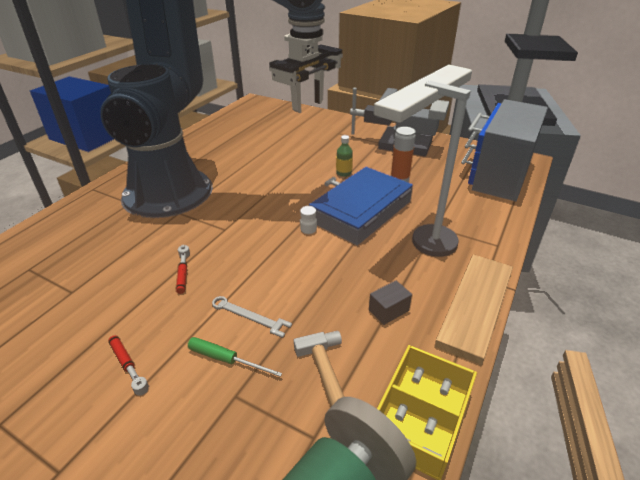

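View pics/s20c.png

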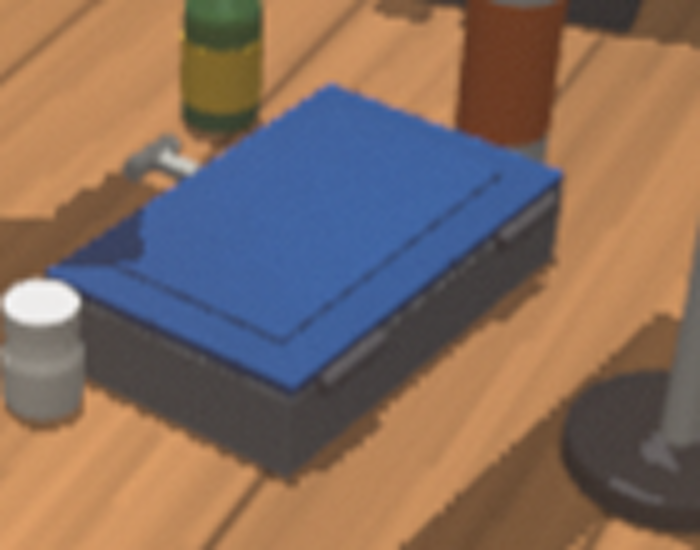

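```bash
python3 -c "
from station import *
print(sign_off(), sense()['time'])"
```

```text
the job is handed in; nothing more can be done
the job is handed in; nothing more can be done
```

The ratchet is lying flat in the front bay with its stub up, the lid is shut, and I handed the job in at about 25.6 s.

- **Choice of ratchet:** I took the 190 mm one in the row with the spanner and screwdriver. The two smaller look-alikes were not touched.
- **Freeing the pull from under the lamp:** the tool can only point straight down, so it could not reach the pull without hitting the lamp. While holding the ratchet, I hooked its head behind the pull and drew the lid forward to about 1.45 rad. The lid stayed there on its own.
- **Laying the ratchet down:** I placed it in the front bay and let go with the lid still open. The wrist and top pictures showed it flat, stub up and roughly centred.
- **Closing the lid:** I pinched the pull's two ends and guided it down along its arc at about 0.5 rad/s. It met the stop with about 10 N upward on the tool. I then opened the fingers and backed away, and the wrist force read about zero.

**Last checks:**
- The scene picture shows the lid flush all round. The ratchet can't be seen under the shut lid.
- The network positions for the other items matched the start to within about 5 mm; the spray can's reported point was 20 mm higher because more of it shows now. It missed the oil bottle in the top view, but the scene picture shows it standing in its place.
- My estimates of the case position from different cameras disagreed by up to about 10 mm, mainly in y. I used a value weighted towards the wrist camera.

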